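# Open a double-latched instrument case

### The job

Open the black instrument case: turn the T-handle on its lid a quarter turn clockwise to undo the main latch, lift the lid a little until it comes up against its safety catch, then reach under the lid's front edge, feel for the catch's tongue in the hand recess, push it to the left (as you face the case's front) and, while holding it aside, lift the lid past it. Raise the lid until it stands nearly upright and leave it standing there; do not wrench the lid against the catch, bend the catch with a heavy push, or disturb the things standing beside the case.

Things in the scene. Friction and masses are not known exactly. Their poses are not given: they have to be found in the camera images.
- case: Black rugged instrument case, fixed on the bench: 240 mm deep (x), 340 wide (y), 148 high shut; the base is 110 mm high, the rest is lid. Origin: centre of its underside; x points from its front (which faces the robot) to its back, y to the left as seen from the front, z up.
- recess (a point): Hand recess in the middle of the case's front, open to the front, roofed by the lid: 200 mm wide (y -100 to 100 mm of the case), 39 deep (front at x -120, back wall at x -81 mm), sill at z 34 mm. This point: middle of its back wall's top edge (x -81, y 0, z 110 mm of the case). Axes as the case's.
- lid (a joint): Opening angle of the lid, rad: 0 shut, stop at 1.7. Part-balanced friction hinge: the lid stays where it is left. Lifting takes about 5 N at its front edge, 6 N at the T-handle. The lid is an inverted tray 38 mm high with a 2 mm front skirt. With the main latch undone it lifts to about 0.1 rad (front edge 23 mm up), where its front flange meets the safety catch.
- lid_hinge (a point): Middle of the lid's hinge axis, which runs along the case's y, at x 118 mm, z 112 mm of the case.
- lid_flange: Steel flange turned inward along the lid's front bottom edge: 9 mm deep, 300 wide, 4 thick, moving with the lid; the lid can be lifted by it from below. Origin: on its underside, 6 mm behind the lid's front face and 232 mm from the hinge axis; shut, it is at x -114, y 0, z 110 mm of the case.
- tee (a joint): Angle of the T-handle, rad: 0 latched (bar along the case's y), grows clockwise seen from above, stop at 1.6; the main latch is free of its keeper beyond 1.15. Friction 0.2 N m; it stays where it is left.
- tee_grip (a point): Grip point of the black T-handle on the lid's top: on its axis, 52 mm in front of the case's middle, centre of a bar 76 mm long, 14 thick, 20 high. The bar's top is 10 mm above this point, the lid's top 22 mm below it. The point's x axis runs square to the bar, its y axis along it; both turn with it.
- catch_plate: Slotted steel plate on the back wall of the hand recess, 2 mm thick, 124 wide, z 62 to 104 mm; it carries the safety catch, hidden behind the lid's edge. Origin and axes: same as the case's. The catch is clamped in the slot anywhere from 30 mm right to 30 mm left of the case's middle (not measured: feel for it). A push of 20 N bends the catch, 30 N of lid pull wrenches it.
- tongue_zone (a point): Middle of the slot (y 0) on the line of the catch's pin: x -87, z 105 mm of the case. The catch swivels on an upright 7 mm pin on this line, 30 mm right to 30 mm left of here; its clamp below is 18 mm wide, z 60 to 72, x -92 to -83. At rest its tongue, 5 mm thick, z 86 to 126, reaches 21 mm forward of the pin. Push it left (case +y) only; its spring resists with 2 to 8 N.
- nose_zone (a point): Above tongue_zone, at the height of the catch's nose (z 136 mm). At rest the nose, 4 mm wide, z 136 to 140, reaches 27 mm forward of the pin and stops the flange. It clears the flange at about 0.65 rad of swivel; stop at 1.05. It springs back when let go: hold it aside until the flange is 10 mm higher than where it met the nose.
- push_depth (a point): Good place for the foremost edge of the fingertips when pushing: 9 mm in front of the pin's line (x -96, y 0, z 95 mm of the case); rounded or tapered tips may go 3 mm deeper. Pushing the tongue 13 to 15 mm beyond first touch frees it. Reaching less deep than 15 mm in front of the pin, the fingers slip past the tongue before it is free; pushing 20 mm runs it hard against its stop.
- couplant: White couplant bottle, 62 mm across, 170 mm high, standing to the left of the case. Origin: centre of its underside. Leave it alone.
- refblock: Steel reference block 100 x 24 x 40 mm standing to the right of the case. Origin: centre of its underside. Leave it alone.
- probe: Small black angle probe 30 x 20 x 38 mm standing to the left of the case. Origin: centre of its underside. Leave it alone.

How it is judged:
By the outcome, as a careful person would: the job done as asked, in the order asked, and still so for the second after the job is handed in, with the robot touching nothing.
It also fails if it takes over 72 s, if anything falls off the work surface, if the arm or the gripper's body presses on something with over 40 N, if the wrist force passes 120 N, or if a joint passes its speed limit or range.

### The arm

A 7-joint arm with a two-finger parallel gripper is mounted at the origin on the work surface. World frame = base frame: x ahead of the robot, y to its left, z up, the work surface at z = 0. Lengths are in m, angles in rad, forces in N, time in s.
With the tool pointing down it reaches from about 0.425 to 0.875 m from the base axis. Payload 4.7 kg.
Tool frame: the origin (TCP) lies at the very end of the fingers, on their centre line; the grasp point (between the pads) lies 19 mm behind it; x points along the fingers, y is the direction in which the jaws open and shut, and the axes are right-handed (so a half turn about x gives the same grasp; the last joint's range is limited). The gripper opens to 87 mm and grips with 3 to 60 N. Pads are 19 mm wide; open, the fingers measure 117 mm over their backs; the gripper's body (75 mm by 190 mm) begins 51 mm behind the grasp point.
Start: joints at [-1.186, 0.321, -0.07, 1.45, 0.023, 1.371, -0.057], TCP at [0.236, 0.606, 0.223] pointing down, gripper open.
Joint ranges: [-2.86, 2.86], [-0.3, 2.09], [-1.38, 1.24], [0.06, 2.45], [-1.56, 4.7], [0.09, 2.05], [-2.69, 2.69]. Speed limits (rad/s): [2.57, 2.57, 3.14, 3.14, 3.14, 3.14, 3.14].

### API

Orientations are given as a rotation vector (axis times angle).
In Python, from bench import ctrl gives the robot as it stands.
- The arm moves only by the tool step_arm, never from a script. Its argument "increments" is one flat list of numbers, 6 for each row, row after row: the shift along the tool's x, y, z in cm, then the turn, a rotation vector about the tool's x, y, z in rad. In form: [tx, ty, tz, ax, ay, az, tx, ty, tz, ax, ay, az, ...]. A call has 1 to 12 rows; each row shifts and turns the commanded pose from where the row before left it, along the tool's axes as they then stand; what a row does not reach is not made up. A row lasts 1/8 s, in which the tool goes at most 62.5 mm and 10.7 degrees, less where a joint would pass 70% of its speed; a pose out of reach is approached as far as the arm can. A call with a gripper value outside its range is refused whole. "fingers" is the opening in per cent of the stroke, from 0 (shut) to 100 (fully open), set as the call begins (left out, the last holds). The fingers move at their own pace and stop on an object; "force" is the grip in N (left out, the last holds). Time passes only in rows, so rows that do not move let the fingers close. It gives the time, the measured TCP pose, the force and the opening at its end, in the units of the state.
- ctrl.get_state(): the state, without advancing time (a new reading comes with each control period).
- ctrl.get_image(name): name is "scene" or "top"; returns the picture (480x640x3 uint8, red, green, blue); there is no depth.
- ctrl.camera_params(name): a dict with "vertical_fov" (degrees; the focal length in pixels is half the picture's height over the tangent of half this angle, whatever the lens; pixels are square), "cx", "cy" (the principal point, pixels), "k1" (the pictures are not rectified: a ray, as slopes to the right and down, at radius r is drawn at 1 + k1 r^2 times it, then the intrinsics apply), "R" (3x3) and "t" (3): a world point X has camera coordinates R X + t. Camera axes: x right, y down, z forward; pixel columns grow to the right and rows downward; lengths in m; the calibration is good to about 2 mm. A picture is of the moment at which its call begins. camera_params takes no time and is no camera call.
- ctrl.close_job(): hands the job in, once; it reports no verdict.
Trained networks look in the newest picture that a camera, given by its name, has taken for a name from the list of things; names that differ only in an ending like _2 or _b are one class to them, and where a whole thing is asked for, a point or a joint stands for the part that bears it (a point fixed in the world has none). Each returns a list of dicts, best first, with "score" (0 to 1); they miss things now and then, are a little off and sometimes report something else, mostly with a low value. They report only what shows in the picture. A call takes as long as a camera call.
- ctrl.search_frame(camera, name): "xyz" ([x, y, z] in m, in the coordinates of the camera as it stood for that picture, good to about 4 mm: the middle of the surface that is visible of it).
- ctrl.silhouettes(camera, name): "pixels" (480x640 bool, what is visible of it).
- ctrl.spot_point(camera, name): "xyz" ([x, y, z] in m, in the coordinates of the camera as it stood for that picture, good to about 4 mm: a listed point, or the origin of a listed thing).
The state is a dict: "time": time; "joint_positions": joint angles; "qd": joint speeds; "joint_torque": joint torques, N m; "position": TCP position; "tool_rot": TCP orientation; "ft_force": force on the tool from outside, world axes, zero at the start; "torque": the same for the moment, N m; "grip_width": opening from 0.0 (shut) to 1.0 (fully open).
Only numpy, scipy, OpenCV 4.12 (cv2) and the standard library are available. Lean on these libraries where they do the work, as an engineer would, in place of code of your own. Each camera call takes 0.05 s, during which the arm holds its last target.

## Working session

There is one attempt and no reset: what is moved stays moved. The work goes in short steps, Python scripts to look and compute and a tool call to move; the robot and the scene stay as the last step left them, time stands still between calls to the robot, and variables do not carry over. Pictures are saved under pics/ and viewed, and the job is handed in when it is done.

Besides the shell and the picture viewer there is one more tool, called after "Call:" by a JSON object that holds its "op" and its "data". step_arm: Moves the arm, as the interface text tells. Its arguments: {"type":"object","properties":{"increments":{"type":"array","items":{"type":"number"}},"fingers":{"type":"number"},"force":{"type":"number"}},"required":["increments"]}

```bash
ls; mkdir -p pics; cat > h.py <<'E'
import numpy as np, cv2
from bench import ctrl
from scipy.spatial.transform import Rotation as R
def save(cam,fn):
    im=ctrl.get_image(cam); cv2.imwrite('pics/'+fn,im[:,:,::-1]); return im
def c2w(cam,p):
    c=ctrl.camera_params(cam); return np.array(c['R']).T@(np.array(p)-np.array(c['t']))
def w2px(cam,X):
    c=ctrl.camera_params(cam); p=np.array(c['R'])@np.array(X)+np.array(c['t'])
    s=p[:2]/p[2]; s=s*(1+c['k1']*(s@s)); f=240/np.tan(np.radians(c['vertical_fov'])/2)
    return np.array([c['cx']+f*s[0],c['cy']+f*s[1]])
E
python3 - <<'E'
from h import *
s=ctrl.get_state(); print({k:np.round(v,3) for k,v in s.items()})
print(R.from_rotvec(s['tool_rot']).as_matrix().round(3))
save('scene','s0.png'); save('top','t0.png')
for cam in ('scene','top'):
    c=ctrl.camera_params(cam); print(cam,c['vertical_fov'],'pos',(-np.array(c['R']).T@np.array(c['t'])).round(3))
    for n in ('case','tee_grip','recess','lid_hinge','lid_flange','tongue_zone','couplant','probe','refblock'):
        r=ctrl.spot_point(cam,n); print(n,[(round(d['score'],2),c2w(cam,d['xyz']).round(4)) for d in r[:2]])
print(ctrl.get_state()['time'])
E
```

```text
pics
{'time': np.float64(0.0), 'joint_positions': array([-1.186,  0.322, -0.07 ,  1.452,  0.023,  1.371, -0.057]), 'qd': array([-0.   , -0.   ,  0.001,  0.   , -0.001, -0.   , -0.   ]), 'joint_torque': array([-1.0000e-03, -4.9127e+01, -4.0400e-01, -3.1253e+01, -6.4000e-02,
        4.4000e-02,  0.0000e+00]), 'position': array([0.235, 0.605, 0.221]), 'tool_rot': array([ 0.289,  1.551, -0.292]), 'ft_force': array([-0.19 ,  0.117,  0.551]), 'torque': array([-0.008, -0.005, -0.022]), 'grip_width': np.float64(0.998)}
[[-0.001  0.362  0.932]
 [-0.002  0.932 -0.362]
 [-1.    -0.002  0.   ]]
scene 47.34101493180586 pos [1.112 0.517 0.84 ]
case []
tee_grip [(0.63, array([0.6326, 0.0037, 0.1718]))]
recess [(0.58, array([0.6013, 0.0088, 0.1095]))]
lid_hinge [(0.7, array([ 0.8048, -0.0095,  0.1143]))]
lid_flange []
tongue_zone []
couplant [(0.71, array([ 0.719 ,  0.2602, -0.0039]))]
probe [(0.8, array([ 0.591 ,  0.2728, -0.0007]))]
refblock []
top 57.89292953932022 pos [0.543 0.028 0.852]
case [(0.92, array([ 6.861e-01, -9.000e-04,  1.000e-04]))]
tee_grip []
recess []
lid_hinge []
lid_flange []
tongue_zone []
couplant [(0.94, array([ 0.7214,  0.257 , -0.0064])), (0.43, array([6.852e-01, 1.000e-04, 2.200e-03]))]
probe [(0.6, array([ 0.5891,  0.2765, -0.0011]))]
refblock [(0.76, array([ 0.6907, -0.2501,  0.0016]))]
1.0
```

View pics/s0.png

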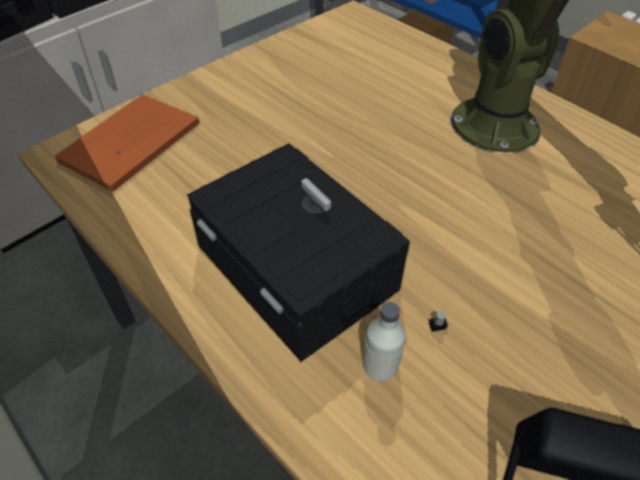

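View pics/t0.png

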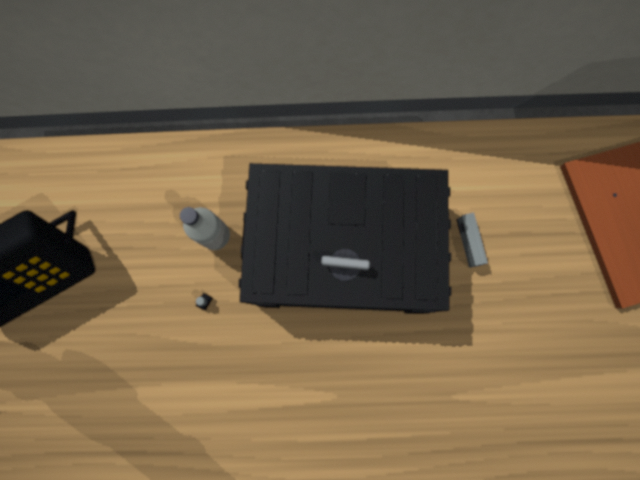

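```bash
cat > fit.py <<'E'
from h import *
from scipy.optimize import minimize
P={}
for cam in ('top','scene'):
    ctrl.get_image(cam)
    for nm in ('case','lid'):
        r=ctrl.silhouettes(cam,nm)
        if r: print(cam,nm,[(round(d['score'],2),int(d['pixels'].sum())) for d in r[:3]])
        if nm=='case' and r: P[cam]=np.array(r[0]['pixels'])
    for n in ('tee_grip','tee'):
        r=ctrl.silhouettes(cam,n)
        if r:
            ys,xs=np.nonzero(r[0]['pixels']); print(cam,n,round(r[0]['score'],2),len(xs),xs.min(),xs.max(),ys.min(),ys.max(), xs.mean(),ys.mean())
            np.save(f'{cam}_{n}.npy',r[0]['pixels'])
box=np.array([[x,y,z] for x in(-.12,.12) for y in(-.17,.17) for z in(0,.148)])
def mask(cam,p):
    c,s=np.cos(p[2]),np.sin(p[2]); B=box@np.array([[c,s,0],[-s,c,0],[0,0,1]])+[p[0],p[1],0]
    px=np.array([w2px(cam,b) for b in B]); h=cv2.convexHull((px*16).astype(np.int32)[:,None])
    m=np.zeros((480,640),np.uint8); cv2.fillConvexPoly(m,h,1,shift=4); return m>0
for cams in (['top'],['scene'],['top','scene']):
    cams=[c for c in cams if c in P]
    if not cams: continue
    f=lambda p:sum((mask(c,[p[0],p[1],p[2]])^P[c]).sum()/P[c].sum() for c in cams)
    b=None
    for yaw in(-.05,-.01,.03):
        r=minimize(f,[.686,0,yaw],method='Nelder-Mead',options=dict(initial_simplex=[[.686,0,yaw],[.69,0,yaw],[.686,.005,yaw],[.686,0,yaw+.02]],xatol=1e-4,fatol=1e-5))
        if b is None or r.fun<b.fun:b=r
    print(cams,b.x.round(4),b.fun)
    for c in cams:
        im=cv2.imread(f'pics/{c[0]}0.png'); 
        cn,_=cv2.findContours(mask(c,b.x).astype(np.uint8),0,2); cv2.drawContours(im,cn,-1,(0,255,255),1)
        cn,_=cv2.findContours(P[c].astype(np.uint8),0,2); cv2.drawContours(im,cn,-1,(0,0,255),1)
        cv2.imwrite(f'pics/fit_{len(cams)}_{c}.png',im)
E
python3 fit.py
```

```text
top case [(0.75, 29862), (0.66, 464)]
top lid [(0.94, 29144)]
top tee_grip 0.89 521 321 369 256 270 345.69481765834934 262.61996161228404
top tee 0.92 448 321 368 256 268 343.64285714285717 261.984375
scene case [(0.83, 28502)]
scene lid [(0.93, 21829)]
scene tee_grip 0.74 411 302 329 179 209 315.654501216545 195.2992700729927
scene tee 0.89 425 302 330 179 210 315.7811764705882 195.53882352941176
['top'] [ 0.6848 -0.     -0.0749] 0.02076217266090684Traceback (most recent call last):
  File "fit.py", line 26, in <module>
    r=minimize(f,[.686,0,yaw],method='Nelder-Mead',options=dict(initial_simplex=[[.686,0,yaw],[.69,0,yaw],[.686,.005,yaw],[.686,0,yaw+.02]],xatol=1e-4,fatol=1e-5))
    res = _minimize_neldermead(fun, x0, args, callback, bounds=bounds,
                               **options)
    fxr = func(xr)
    fx = function(np.copy(x), *(wrapper_args + args))
  File "fit.py", line 23, in <lambda>
    f=lambda p:sum((mask(c,[p[0],p[1],p[2]])^P[c]).sum()/P[c].sum() for c in cams)
               ~~~^^^^^^^^^^^^^^^^^^^^^^^^^^^^^^^^^^^^^^^^^^^^^^^^^^^^^^^^^^^^^^^^
  File "fit.py", line 23, in <genexpr>
    f=lambda p:sum((mask(c,[p[0],p[1],p[2]])^P[c]).sum()/P[c].sum() for c in cams)
                    ~~~~^^^^^^^^^^^^^^^^^^^^
  File "fit.py", line 18, in mask
    px=np.array([w2px(cam,b) for b in B]); h=cv2.convexHull((px*16).astype(np.int32)[:,None])
                 ~~~~^^^^^^^
  File "h.py", line 9, in w2px
    c=ctrl.camera_params(cam); p=np.array(c['R'])@np.array(X)+np.array(c['t'])
ValueError: time passes only in moves, steps and waits
```

```bash
sed -i 's/^def save/_C={}\ndef cp(n):\n    if n not in _C: _C[n]=ctrl.camera_params(n)\n    return _C[n]\ndef save/; s/c=ctrl.camera_params(cam)/c=cp(cam)/' h.py; python3 fit.py; python3 -c "
from h import *
print(ctrl.get_state()['time'])
for c in ('top','scene'): print(np.round(cp(c)['R'],3), cp(c)['k1'])"
```

```text
top case [(0.58, 29633)]
top lid [(0.8, 29316)]
top tee_grip 0.76 474 321 369 256 269 344.6434599156118 262.2510548523207
top tee 0.66 490 321 369 256 269 344.99387755102043 262.3387755102041
scene lid [(0.62, 279), (0.58, 21787)]
scene tee_grip 0.72 495 302 331 179 210 315.9252525252525 195.4949494949495
scene tee 0.6 409 302 330 180 210 315.8753056234719 195.34963325183375
['top'] [ 6.843e-01  3.000e-04 -7.200e-02] 0.02321735902541086
['top'] [ 6.843e-01  3.000e-04 -7.200e-02] 0.02321735902541086
2.0
[[-0.03  -0.999 -0.024]
 [-0.986  0.033 -0.165]
 [ 0.165  0.019 -0.986]] -0.020359703423717256
[[-0.729  0.685 -0.   ]
 [ 0.512  0.544 -0.664]
 [-0.455 -0.484 -0.747]] -0.10781035104731768
```

```bash
sed -i "s/for cam in ('top','scene'):/for cam in ('scene','top'):/; s/for nm in ('case','lid')/for nm in ('case',)/; s/for n in ('tee_grip','tee')/for n in ()/" fit.py; python3 fit.py
cat > tee.py <<'E'
from h import *
# tee axis line from saved top mask: backproject to z=0.180 (bar top) plane
def ray(cam,u,v,z):
    c=cp(cam); f=240/np.tan(np.radians(c['vertical_fov'])/2)
    d=np.array([(u-c['cx'])/f,(v-c['cy'])/f]); s=d.copy()
    for _ in range(20): s=d/(1+c['k1']*(s@s))
    Rm=np.array(c['R']); o=-Rm.T@np.array(c['t']); w=Rm.T@np.array([s[0],s[1],1]); return o+w*(z-o[2])/w[2]
for cam in('top','scene'):
    m=np.load(f'{cam}_tee_grip.npy'); ys,xs=np.nonzero(m)
    w=np.array([ray(cam,u,v,.172)[:2] for u,v in zip(xs,ys)]); mu=w.mean(0); U,S,V=np.linalg.svd(w-mu,full_matrices=0)
    pr=(w-mu)@V[0]; print(cam,mu.round(4),V[0].round(3),'len',np.ptp(pr).round(4), 'mid',(mu+V[0]*(pr.max()+pr.min())/2).round(4))
E
python3 tee.py
```

```text
scene case [(0.94, 28433)]
top case [(0.83, 29731)]
['top'] [ 6.843e-01  4.000e-04 -7.180e-02] 0.020752749655242004
['scene'] [ 0.6856 -0.0015 -0.0787] 0.021067069953926775
['top', 'scene'] [ 0.6848 -0.001  -0.0729] 0.04537927092929517
top [0.6348 0.0037] [-0.129 -0.992] len 0.0766 mid [0.6347 0.0034]
scene [0.6383 0.0086] [0.22  0.976] len 0.0885 mid [0.6375 0.0052]
```

View pics/fit_1_top.png

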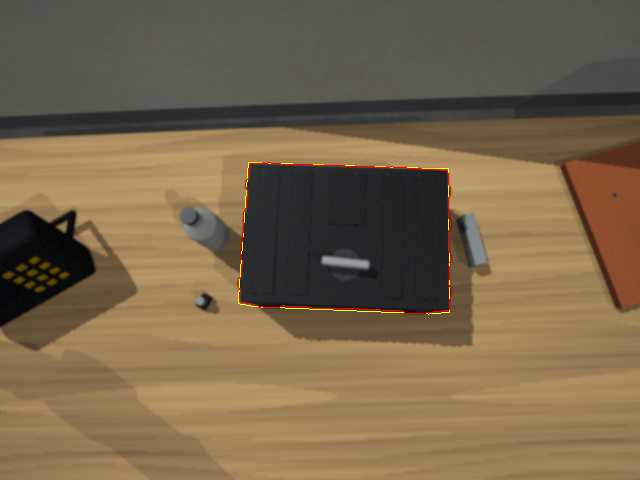

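```bash
cat >> h.py <<'E'
import json
CX,CY,YAW=0.6848,-0.0005,-0.073
Rc=R.from_euler('z',YAW).as_matrix()
def case(p): return Rc@np.array(p)+[CX,CY,0]          # case->world
def tocase(p): return Rc.T@(np.array(p)-[CX,CY,0])
def pose(): 
    s=ctrl.get_state(); return np.array(s['position']),R.from_rotvec(s['tool_rot']),s
def plan(p1,R1,n,p0=None,R0=None):
    if p0 is None: p0,R0,_=pose()
    rv=(R0.inv()*R1).as_rotvec()/n; out=[]
    d=(np.array(p1)-p0)/n; Rk=R0
    for k in range(n):
        out+=list(np.round(Rk.inv().apply(d)*100,2))+list(np.round(rv,4)); Rk=Rk*R.from_rotvec(rv)
    print('max row mm',np.linalg.norm(d)*1e3,'deg',np.degrees(np.linalg.norm(rv)))
    print(json.dumps([float(x) for x in out]))
def down(ang): # tool pointing down, jaw axis (tool y) at world angle ang
    x=np.array([0,0,-1.]); y=np.array([np.cos(ang),np.sin(ang),0]); return R.from_matrix(np.c_[x,y,np.cross(x,y)])
def log():
    s=ctrl.get_state(); open('log.jsonl','a').write(json.dumps({k:np.array(v).tolist() for k,v in s.items()})+'\n')
    print('t',round(s['time'],2),'pos',np.round(s['position'],4),'case',(tocase(s['position'])*1e3).round(1),'F',np.round(s['ft_force'],1),'T',np.round(s['torque'],2),'grip',round(float(s['grip_width']),3),'q',np.round(s['joint_positions'],3)); return s
E
python3 - <<'E'
from h import *
log(); g=case([-.052,0,.17]); print(g)
plan([g[0],g[1],.24],down(YAW),12)
E
```

```text
t 2.2 pos [0.2356 0.6058 0.2226] case [-492.2  572.   222.6] F [-0.  -0.8 -0.6] T [0.01 0.01 0.  ] grip 1.002 q [-1.186  0.321 -0.07   1.45   0.023  1.371 -0.057]
[0.63293849 0.00329263 0.17      ]
max row mm 60.16444542242365 deg 6.078171837641911
[-0.15, -3.48, 4.91, 0.1061, 0.0, -0.0, -0.15, -2.94, 5.25, 0.1061, 0.0, -0.0, -0.15, -2.37, 5.53, 0.1061, 0.0, -0.0, -0.15, -1.77, 5.75, 0.1061, 0.0, -0.0, -0.15, -1.15, 5.9, 0.1061, 0.0, -0.0, -0.15, -0.52, 5.99, 0.1061, 0.0, -0.0, -0.15, 0.12, 6.01, 0.1061, 0.0, -0.0, -0.15, 0.75, 5.97, 0.1061, 0.0, -0.0, -0.15, 1.38, 5.85, 0.1061, 0.0, -0.0, -0.15, 1.99, 5.67, 0.1061, 0.0, -0.0, -0.15, 2.58, 5.43, 0.1061, 0.0, -0.0, -0.15, 3.14, 5.13, 0.1061, 0.0, -0.0]
```

Call:
{"op": "step_arm", "data": {"increments": [-0.15,-3.48,4.91,0.106,0,0,-0.15,-2.94,5.25,0.106,0,0,-0.15,-2.37,5.53,0.106,0,0,-0.15,-1.77,5.75,0.106,0,0,-0.15,-1.15,5.9,0.106,0,0,-0.15,-0.52,5.99,0.106,0,0,-0.15,0.12,6.01,0.106,0,0,-0.15,0.75,5.97,0.106,0,0,-0.15,1.38,5.85,0.106,0,0,-0.15,1.99,5.67,0.106,0,0,-0.15,2.58,5.43,0.106,0,0,-0.15,3.14,5.13,0.106,0,0], "fingers": 60}}

```text
time: 3.7
position: [0.6341, 0.0022, 0.241]
tool_rot: [1.265, 1.173, -1.263]
ft_force: [0.8, 0.8, -0.2]
grip_width: 0.6
```

```bash
python3 - <<'E'
from h import *
log(); save('top','t1.png')
print(ctrl.get_state()['tool_rot'])
g=case([-.052,0,.17]); plan([g[0],g[1],.156],down(YAW),6)
E
```

```text
t 3.7 pos [0.6341 0.0022 0.241 ] case [-50.8  -1.  241. ] F [ 0.8  0.8 -0.2] T [-0.09  0.01  0.01] grip 0.6 q [-0.464  0.299  0.526  1.486 -0.151  1.397 -0.006]
[ 1.27038218  1.15713809 -1.27428541]
max row mm 14.267941479208288 deg 0.16988180449976045
[1.41, -0.09, -0.2, -0.0026, 0.0012, -0.0008, 1.41, -0.09, -0.2, -0.0026, 0.0012, -0.0008, 1.41, -0.09, -0.2, -0.0026, 0.0012, -0.0008, 1.41, -0.09, -0.19, -0.0026, 0.0012, -0.0008, 1.41, -0.08, -0.19, -0.0026, 0.0012, -0.0008, 1.41, -0.08, -0.19, -0.0026, 0.0012, -0.0008]
```

```bash
python3 - <<'E'
from h import *
log()
g=case([-.052,0,.17]); plan([g[0],g[1],.156],down(YAW),6)
E
```

```text
t 3.75 pos [ 0.6369 -0.0084  0.2407] case [-47.2 -11.4 240.7] F [ 1.1 -6.   1.5] T [-0.58 -0.12  0.03] grip 0.6 q [-0.457  0.304  0.535  1.482 -0.148  1.393 -0.006]
max row mm 14.267941479208288 deg 0.16988180449976045
[1.41, -0.09, -0.2, -0.0026, 0.0012, -0.0008, 1.41, -0.09, -0.2, -0.0026, 0.0012, -0.0008, 1.41, -0.09, -0.2, -0.0026, 0.0012, -0.0008, 1.41, -0.09, -0.19, -0.0026, 0.0012, -0.0008, 1.41, -0.08, -0.19, -0.0026, 0.0012, -0.0008, 1.41, -0.08, -0.19, -0.0026, 0.0012, -0.0008]
```

View pics/t1.png

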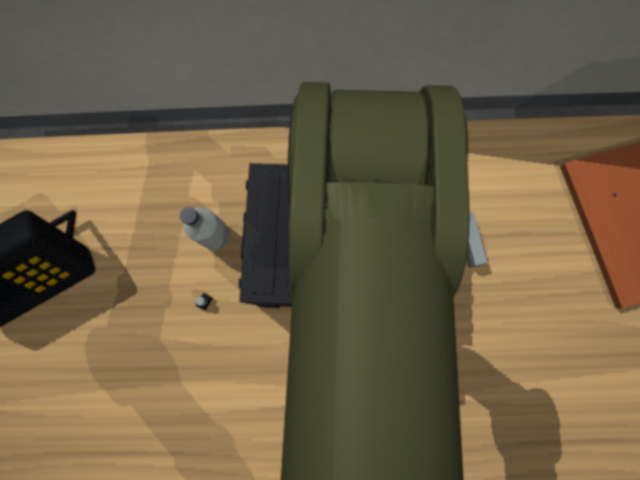

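Call:
{"op": "step_arm", "data": {"increments": [0,0,0,0,0,0,0,0,0,0,0,0]}}

```text
time: 4.0
position: [0.6327, 0.0053, 0.2403]
tool_rot: [1.261, 1.177, -1.26]
ft_force: [0.1, 0.3, 1.1]
grip_width: 0.6
```

```bash
cat > kin.py <<'E'
from h import *
from scipy.optimize import least_squares
import itertools
def fk(q,L,s):
    h,L1,L2,L3=L[:4]; e=lambda ax,a:R.from_euler(ax,a)
    r=e('z',s[0]*q[0])*e('y',q[1]); p=np.array([0,0,h])+r.apply([0,0,L1])
    r=r*e('z',s[1]*q[2])*e('y',q[3]); p=p+r.apply([0,0,L2])
    r=r*e('z',s[2]*q[4])*e('y',q[5])*e('z',s[3]*q[6]); p=p+r.apply([0,0,L3])
    # tool: x along r z
    M=r.as_matrix(); return p,M
def load():
    return [json.loads(l) for l in open('log.jsonl')]
if __name__=='__main__':
    D=load()
    for s in itertools.product([-1],[-1,1],[-1,1],[-1,1]):
        f=lambda L:np.concatenate([fk(d['joint_positions'],L,s)[0]-d['position'] for d in D])
        r=least_squares(f,[.3,.4,.4,.2])
        # tool x, and tool y in M frame
        ex=[]
        for d in D:
            M=fk(d['joint_positions'],r.x,s)[1]; T=R.from_rotvec(d['tool_rot']).as_matrix(); ex.append((M.T@T).round(3).ravel())
        print(s,r.x.round(4),np.abs(r.fun).max().round(5)); 
        if np.abs(r.fun).max()<.003: print(ex[0],ex[-1])
E
python3 - <<'E'
from h import *
log()
g=case([-.052,0,.17]); plan([g[0],g[1],.156],down(YAW),6)
E
python3 kin.py
```

```text
t 4.0 pos [0.6327 0.0053 0.2403] case [-52.3   1.9 240.3] F [0.1 0.3 1.1] T [-0.05  0.09  0.01] grip 0.6 q [-0.467  0.297  0.523  1.489 -0.15   1.396 -0.006]
max row mm 14.059262719186254 deg 0.033623369979693556
[1.41, 0.01, 0.03, 0.0005, -0.0002, 0.0001, 1.41, 0.01, 0.03, 0.0005, -0.0002, 0.0001, 1.41, 0.01, 0.03, 0.0005, -0.0002, 0.0001, 1.41, 0.01, 0.03, 0.0005, -0.0002, 0.0001, 1.41, 0.01, 0.03, 0.0005, -0.0002, 0.0001, 1.41, 0.01, 0.03, 0.0005, -0.0002, 0.0001]
(-1, -1, -1, -1) [0.5289 0.3182 0.5599 0.4959] 0.02842
(-1, -1, -1, 1) [0.5289 0.3182 0.5599 0.4959] 0.02842
(-1, -1, 1, -1) [0.0386 0.3141 0.5616 0.0014] 0.02848
(-1, -1, 1, 1) [0.0386 0.3141 0.5616 0.0014] 0.02848
(-1, 1, -1, -1) [-3.8973  4.8423 -0.9028  0.6691] 0.02475
(-1, 1, -1, 1) [-3.8973  4.8423 -0.9028  0.6691] 0.02475
(-1, 1, 1, -1) [-4.5179  3.5756 -0.5498 -1.2451] 0.04911
(-1, 1, 1, 1) [-4.5179  3.5756 -0.5498 -1.2451] 0.04911
```

Call:
{"op": "step_arm", "data": {"increments": [1.41,0,0.03,0,0,0,1.41,0,0.03,0,0,0,1.41,0,0.03,0,0,0,1.41,0,0,0,0,0,1.41,0,0,0,0,0,1.41,0,0,0,0,0,0,0,0,0,0,0,0,0,0,0,0,0]}}

```text
time: 5.0
position: [0.6334, 0.0026, 0.1564]
tool_rot: [1.262, 1.174, -1.261]
ft_force: [-0.8, 0.6, 0.6]
grip_width: 0.598
```

```bash
python3 - <<'E'
from h import *
log(); save('scene','s2.png')
E
```

```text
t 5.0 pos [0.6334 0.0026 0.1564] case [-51.5  -0.6 156.4] F [-0.8  0.6  0.6] T [-0.07  0.06  0.01] grip 0.598 q [-0.456  0.347  0.512  1.599 -0.177  1.24   0.016]
```

View pics/s2.png

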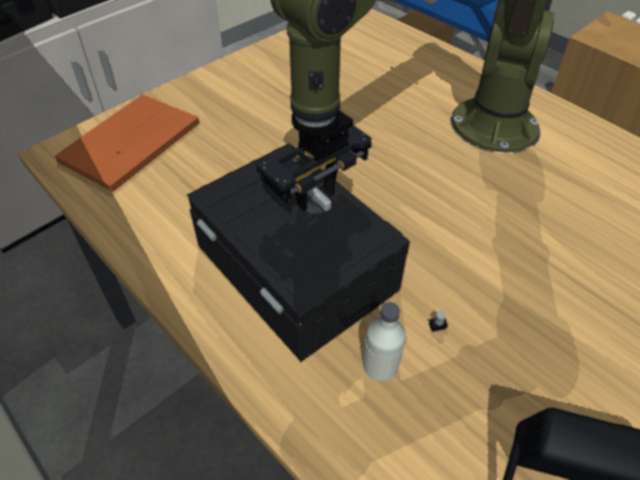

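Call:
{"op": "step_arm", "data": {"increments": [0,0,0,0,0,0,0,0,0,0,0,0,0,0,0,0,0,0,0,0,0,0,0,0,0,0,0,0,0,0,0,0,0,0,0,0], "fingers": 0, "force": 35}}

```text
time: 5.8
position: [0.6339, 0.0026, 0.1561]
tool_rot: [1.263, 1.173, -1.261]
ft_force: [3.6, -1.0, -1.5]
grip_width: 0.21
```

```bash
python3 - <<'E'
from h import *
log(); 
E
python3 kin.py
```

```text
t 5.8 pos [0.6339 0.0026 0.1561] case [-51.   -0.6 156.1] F [ 3.6 -1.  -1.5] T [-0.13 -0.84  0.06] grip 0.21 q [-0.456  0.348  0.512  1.6   -0.177  1.239  0.016]
(-1, -1, -1, -1) [0.6912 0.3292 0.5589 0.6671] 0.02737
(-1, -1, -1, 1) [0.6912 0.3292 0.5589 0.6671] 0.02737
(-1, -1, 1, -1) [-0.0193  0.4235  0.5325  0.0542] 0.02655
(-1, -1, 1, 1) [-0.0193  0.4235  0.5325  0.0542] 0.02655
(-1, 1, -1, -1) [-2.2435  1.7284 -0.0732 -0.8293] 0.14878
(-1, 1, -1, 1) [-2.2435  1.7284 -0.0732 -0.8293] 0.14878
(-1, 1, 1, -1) [-9.7355  3.1927 -0.4887 -6.8032] 0.10268
(-1, 1, 1, 1) [-9.7355  3.1927 -0.4887 -6.8032] 0.10268
```

Call:
{"op": "step_arm", "data": {"increments": [0,0,0,0.12,0,0,0,0,0,0.12,0,0,0,0,0,0.12,0,0,0,0,0,0.12,0,0,0,0,0,0.12,0,0,0,0,0,0.12,0,0]}}

```text
time: 6.55
position: [0.6329, 0.003, 0.1561]
tool_rot: [1.766, 0.722, -1.767]
ft_force: [2.3, 0.8, -0.0]
grip_width: 0.207
```

```bash
python3 - <<'E'
from h import *
s=log(); M=R.from_rotvec(s['tool_rot']).as_matrix(); print('jaw ang rel case',np.arctan2(M[1,1],M[0,1])-YAW)
E
```

```text
t 6.55 pos [0.6329 0.003  0.1561] case [-52.   -0.2 156.1] F [ 2.3  0.8 -0. ] T [-0.03 -0.12  0.23] grip 0.207 q [-0.546  0.366  0.63   1.603 -0.225  1.246 -0.671]
jaw ang rel case -0.7220519359699026
```

Call:
{"op": "step_arm", "data": {"increments": [0,0,0,0.12,0,0,0,0,0,0.12,0,0,0,0,0,0.12,0,0,0,0,0,0.12,0,0,0,0,0,0.12,0,0,0,0,0,0.12,0,0,0,0,0,0,0,0]}}

```text
time: 7.42
position: [0.6325, 0.004, 0.1561]
tool_rot: [2.19, 0.069, -2.193]
ft_force: [-1.6, 1.9, 2.3]
grip_width: 0.205
```

```bash
python3 - <<'E'
from h import *
s=log(); M=R.from_rotvec(s['tool_rot']).as_matrix(); print('jaw ang rel case',np.arctan2(M[1,1],M[0,1])-YAW)
E
```

```text
t 7.42 pos [0.6325 0.004  0.1561] case [-52.5   0.7 156.1] F [-1.6  1.9  2.3] T [0.46 0.37 0.08] grip 0.205 q [-0.64   0.393  0.756  1.606 -0.281  1.256 -1.343]
jaw ang rel case -1.4365640565640259
```

Call:
{"op": "step_arm", "data": {"increments": [0,0,0,0.08,0,0,0,0,0,0,0,0,-0.17,0,-0.06,0,-0.01,0,-0.17,0,-0.06,0,-0.01,0,-0.17,0,-0.06,0,-0.01,0,-0.17,0,-0.06,0,-0.01,0]}}

```text
time: 8.18
position: [0.634, 0.0039, 0.1615]
tool_rot: [-2.16, 0.019, 2.26]
ft_force: [-2.8, 5.4, -5.5]
grip_width: 0.207
```

```bash
python3 - <<'E'
from h import *
s=log(); M=R.from_rotvec(s['tool_rot']).as_matrix(); print(M.round(3),'jaw ang rel case',np.arctan2(M[1,1],M[0,1])-YAW)
E
```

```text
t 8.18 pos [0.634  0.0039 0.1615] case [-51.    0.7 161.5] F [-2.8  5.4 -5.5] T [1.16 0.82 0.08] grip 0.207 q [-0.625  0.433  0.764  1.554 -0.302  1.324 -1.41 ]
[[-0.045 -0.02  -0.999]
 [ 0.002 -1.     0.019]
 [-0.999 -0.001  0.045]] jaw ang rel case -1.5173304158948406
```

Call:
{"op": "step_arm", "data": {"increments": [-0.17,0,-0.06,0,-0.01,0,-0.17,0,-0.06,0,-0.01,0,-0.17,0,-0.06,0,-0.01,0]}}

```text
time: 8.55
position: [0.6355, 0.0038, 0.1664]
tool_rot: [-2.124, 0.019, 2.293]
ft_force: [-5.3, 4.8, -4.7]
grip_width: 0.214
```

```bash
python3 - <<'E'
from h import *
s=log()
E
```

```text
t 8.55 pos [0.6355 0.0038 0.1664] case [-49.5   0.7 166.4] F [-5.3  4.8 -4.7] T [1.2  1.15 0.03] grip 0.214 q [-0.607  0.459  0.759  1.513 -0.311  1.374 -1.405]
```

Call:
{"op": "step_arm", "data": {"increments": [-0.17,0,-0.06,0,-0.01,0,-0.17,0,-0.06,0,-0.01,0,-0.08,0,-0.03,0,-0.005,0,0,0,0,0,0,0]}}

```text
time: 9.05
position: [0.6369, 0.0037, 0.1704]
tool_rot: [-2.094, 0.019, 2.32]
ft_force: [-6.0, 5.2, -3.3]
grip_width: 0.208
```

```bash
python3 - <<'E'
from h import *
s=log()
E
```

```text
t 9.05 pos [0.6369 0.0037 0.1704] case [-48.1   0.7 170.4] F [-6.   5.2 -3.3] T [1.22 1.41 0.14] grip 0.208 q [-0.591  0.482  0.755  1.478 -0.318  1.415 -1.401]
```

Call:
{"op": "step_arm", "data": {"increments": [-0.09,0,-0.03,0,-0.005,0,-0.09,0,-0.03,0,-0.005,0,0,0,0,0,0,0]}}

```text
time: 9.43
position: [0.6375, 0.0037, 0.1722]
tool_rot: [-2.082, 0.019, 2.331]
ft_force: [-6.9, 4.6, -3.7]
grip_width: 0.203
```

```bash
python3 - <<'E'
from h import *
s=log()
E
```

```text
t 9.43 pos [0.6375 0.0037 0.1722] case [-47.5   0.7 172.2] F [-6.9  4.6 -3.7] T [1.18 1.45 0.04] grip 0.203 q [-0.584  0.49   0.754  1.464 -0.321  1.432 -1.4  ]
```

Call:
{"op": "step_arm", "data": {"increments": [-0.09,0,-0.03,0,-0.005,0,-0.05,0,-0.015,0,-0.003,0,0,0,0,0,0,0]}}

```text
time: 9.8
position: [0.6376, 0.0036, 0.1726]
tool_rot: [-2.071, 0.019, 2.341]
ft_force: [-5.9, 4.2, -7.7]
grip_width: 0.21
```

```bash
python3 - <<'E'
from h import *
s=log()
E
```

```text
t 9.8 pos [0.6376 0.0036 0.1726] case [-47.4   0.7 172.6] F [-5.9  4.2 -7.7] T [1.1  1.34 0.1 ] grip 0.21 q [-0.579  0.498  0.752  1.454 -0.323  1.445 -1.399]
```

Call:
{"op": "step_arm", "data": {"increments": [0.05,0,0.02,0,0.003,0,0,0,0,0,0,0,0,0,0,0,0,0,0,0,0,0,0,0], "fingers": 60}}

```text
time: 10.3
position: [0.641, 0.0017, 0.175]
tool_rot: [-2.087, 0.024, 2.327]
ft_force: [-0.0, 0.4, 0.3]
grip_width: 0.558
```

```bash
cat > kin2.py <<'E'
from h import *
from scipy.optimize import least_squares
import itertools
D=[json.loads(l) for l in open('log.jsonl')]
T=[R.from_rotvec(d['tool_rot']) for d in D]
res=[]
for s in itertools.product([-1,1],repeat=7):
    def ori(q,off):
        q=np.array(q)*s
        return R.from_euler('z',off[0])*R.from_euler('ZYZYZYZ',q) if False else R.from_euler('z',q[0]+off[0])*R.from_euler('y',q[1])*R.from_euler('z',q[2])*R.from_euler('y',q[3])*R.from_euler('z',q[4])*R.from_euler('y',q[5])*R.from_euler('z',q[6])
    # residual: M_i = ori ; tool = B M_i E  -> relative rotations between samples
    Ms=[ori(d['joint_positions'],[0]) for d in D]
    # T_i T_0^-1 = B (M_i M_0^-1) B^-1 with B=Rz(b)
    def f(b):
        B=R.from_euler('z',b[0]); 
        return np.concatenate([((T[i]*T[0].inv()).inv()*(B*Ms[i]*Ms[0].inv()*B.inv())).as_rotvec() for i in (-5,-3,-1)])
    for b0 in (0,1.5,3,-1.5):
        r=least_squares(f,[b0]); res.append((np.abs(r.fun).max(),s,r.x[0]))
res.sort(key=lambda a:a[0])
for a in res[:6]: print(a)
E
python3 - <<'E'
from h import *
log()
E
python3 kin2.py
```

```text
t 10.3 pos [0.641  0.0017 0.175 ] case [-43.8  -1.  175. ] F [-0.   0.4  0.3] T [-0.03  0.02 -0.01] grip 0.558 q [-0.581  0.493  0.755  1.455 -0.321  1.435 -1.4  ]
(np.float64(6.938893903907228e-16), (-1, 1, -1, 1, -1, 1, -1), np.float64(0.0))
(np.float64(8.873110579621368e-16), (-1, 1, -1, 1, -1, 1, -1), np.float64(4.2696527415101446e-15))
(np.float64(1.0928757898653885e-15), (-1, -1, -1, -1, -1, -1, -1), np.float64(-3.141592653589797))
(np.float64(1.7208456881689926e-15), (-1, 1, -1, 1, -1, 1, -1), np.float64(-9.975790987609462e-15))
(np.float64(1.804112415015879e-15), (-1, -1, -1, -1, -1, -1, -1), np.float64(3.141592653589811))
(np.float64(1.831958196252259e-12), (-1, -1, -1, -1, -1, -1, -1), np.float64(3.1415926535722214))
```

Call:
{"op": "step_arm", "data": {"increments": [-2,0,0,0,0,0,-3,0,0,0,0,0,-4,0,0,0,0,0]}}

```text
time: 10.68
position: [0.6504, 0.0022, 0.2657]
tool_rot: [-2.086, 0.022, 2.328]
ft_force: [0.7, 1.0, 0.6]
grip_width: 0.6
```

```bash
cat > kin3.py <<'E'
from h import *
S=np.array([-1,1,-1,1,-1,1,-1])
def frames(q):
    q=np.array(q)*S; r=R.identity(); out=[r.as_matrix()]
    for k in range(7):
        r=r*R.from_euler('z' if k%2==0 else 'y',q[k]); out.append(r.as_matrix())
    return out
def design(q,cols):
    F=frames(q); return np.stack([F[k][:,a] for k,a in cols],1)
# distinguishable columns
cols=[(0,2),(1,0),(1,1),(2,0),(2,2),(3,0),(3,1),(4,0),(4,2),(5,0),(5,1),(6,0),(6,2),(7,0),(7,1)]
def fit(lam=3e-3,cols=cols):
    D=[json.loads(l) for l in open('log.jsonl')]
    A=np.concatenate([design(d['joint_positions'],cols) for d in D]); b=np.concatenate([d['position'] for d in D])
    AA=np.vstack([A,lam*np.eye(len(cols))]); bb=np.r_[b,np.zeros(len(cols))]
    v=np.linalg.lstsq(AA,bb,rcond=None)[0]; return v,np.abs(A@v-b).max(),np.linalg.svd(A)[1]
if __name__=='__main__':
    for lam in (1e-2,1e-3,1e-4,1e-6):
        v,e,s=fit(lam); print(lam,dict(zip(cols,v.round(3))),e)
    print(s.round(3))
E
python3 - <<'E'
from h import *
log()
E
python3 kin3.py
```

```text
t 10.68 pos [0.6504 0.0022 0.2657] case [-3.450e+01  2.000e-01  2.657e+02] F [0.7 1.  0.6] T [-0.04  0.01  0.04] grip 0.6 q [-0.564  0.473  0.772  1.296 -0.307  1.607 -1.418]
0.01 {(0, 2): np.float64(0.241), (1, 0): np.float64(0.003), (1, 1): np.float64(-0.01), (2, 0): np.float64(-0.002), (2, 2): np.float64(0.403), (3, 0): np.float64(0.013), (3, 1): np.float64(-0.011), (4, 0): np.float64(-0.064), (4, 2): np.float64(0.51), (5, 0): np.float64(0.051), (5, 1): np.float64(-0.005), (6, 0): np.float64(-0.006), (6, 2): np.float64(0.309), (7, 0): np.float64(0.0), (7, 1): np.float64(-0.0)} 0.0012819071427089268
0.001 {(0, 2): np.float64(0.249), (1, 0): np.float64(0.0), (1, 1): np.float64(-0.016), (2, 0): np.float64(-0.0), (2, 2): np.float64(0.467), (3, 0): np.float64(0.0), (3, 1): np.float64(-0.011), (4, 0): np.float64(-0.001), (4, 2): np.float64(0.513), (5, 0): np.float64(0.001), (5, 1): np.float64(-0.0), (6, 0): np.float64(-0.0), (6, 2): np.float64(0.368), (7, 0): np.float64(0.0), (7, 1): np.float64(-0.0)} 1.7368791989103016e-05
0.0001 {(0, 2): np.float64(0.249), (1, 0): np.float64(0.0), (1,
[... 176 characters left out ...]
0.513), (5, 0): np.float64(0.0), (5, 1): np.float64(-0.0), (6, 0): np.float64(-0.0), (6, 2): np.float64(0.369), (7, 0): np.float64(0.0), (7, 1): np.float64(-0.0)} 1.743498938555632e-07
1e-06 {(0, 2): np.float64(0.249), (1, 0): np.float64(0.0), (1, 1): np.float64(-0.016), (2, 0): np.float64(-0.0), (2, 2): np.float64(0.468), (3, 0): np.float64(0.0), (3, 1): np.float64(-0.011), (4, 0): np.float64(-0.0), (4, 2): np.float64(0.513), (5, 0): np.float64(0.0), (5, 1): np.float64(-0.0), (6, 0): np.float64(-0.0), (6, 2): np.float64(0.369), (7, 0): np.float64(0.0), (7, 1): np.float64(-0.0)} 1.743549749022577e-11
[8.943 8.656 7.555 2.55  2.388 0.548 0.457 0.355 0.3   0.243 0.093 0.083
 0.053 0.048 0.015]
```

```bash
cat > ik.py <<'E'
from h import *
from kin3 import *
from scipy.optimize import least_squares
LO=np.array([-2.86,-.3,-1.38,.06,-1.56,.09,-2.69]); HI=np.array([2.86,2.09,1.24,2.45,4.7,2.05,2.69])
V=fit(1e-6)[0]
def fk(q): return design(q,cols)@V, frames(q)[7]
_D=json.loads(open('log.jsonl').readlines()[0]); E=frames(_D['joint_positions'])[7].T@R.from_rotvec(_D['tool_rot']).as_matrix()
def orient(beta,gam=0,flip=1):
    x=np.array([np.sin(beta)*np.cos(gam),np.sin(beta)*np.sin(gam),-np.cos(beta)]); y=flip*np.array([-np.sin(gam),np.cos(gam),0])
    return Rc@np.c_[x,y,np.cross(x,y)]
def ik(pc,M,q0,reg=1e-3,pad=0.01):
    p=case(pc)
    def f(q):
        pp,F=fk(q); return np.r_[(pp-p)*5,R.from_matrix((F@E).T@M).as_rotvec(),reg*(q-q0)]
    r=least_squares(f,np.clip(q0,LO+pad+1e-4,HI-pad-1e-4),bounds=(LO+pad,HI-pad)); pp,F=fk(r.x)
    return r.x,np.linalg.norm(pp-p)*1e3,np.degrees(np.linalg.norm(R.from_matrix((F@E).T@M).as_rotvec()))
E
python3 - <<'E'
from ik import *
print(E.round(3))
q0=np.array([-0.564,.473,.772,1.296,-.307,1.607,-1.418])
for b in (35,40,45,50):
  for g in (0,):
    for y in (-58,15):
      for p in ([-.1033,y/1e3,.0964],[-.142,y/1e3,.142]):
        best=None
        for k in range(8):
            rng=np.random.default_rng(k); qs=q0 if k==0 else np.clip(rng.uniform(LO,HI),LO,HI)
            if k: qs[[0,4]]=q0[[0,4]]+rng.normal(0,.5,2); qs[6]=q0[6]
            r=ik(p,orient(np.radians(b),g,-1),qs)
            if best is None or (r[1]+r[2]<best[1]+best[2]): best=r
        print(b,y,p,best[0].round(2),round(best[1],2),round(best[2],2))
E
```

```text
[[ 0. -1.  0.]
 [-0. -0. -1.]
 [ 1.  0. -0.]]
35 -58 [-0.1033, -0.058, 0.0964] [ 0.42 -0.07 -0.38  2.3   0.    0.29 -1.61] 0.0 0.0
35 -58 [-0.142, -0.058, 0.142] [ 0.35 -0.24 -0.3   2.34 -0.12  0.43 -1.51] 0.0 0.0
35 15 [-0.1033, 0.015, 0.0964] [ 0.37 -0.05 -0.52  2.29  0.35  0.32 -2.11] 0.0 0.0
35 15 [-0.142, 0.015, 0.142] [ 0.35 -0.24 -0.49  2.32  0.06  0.44 -1.85] 0.0 0.0
40 -58 [-0.1033, -0.058, 0.0964] [ 0.45 -0.09 -0.41  2.37 -0.03  0.16 -1.59] 0.0 0.0
40 -58 [-0.142, -0.058, 0.142] [ 0.33 -0.28 -0.28  2.41 -0.16  0.31 -1.47] 0.0 0.0
40 15 [-0.1033, 0.015, 0.0964] [-0.3  -0.09  0.1   2.37  0.8   0.25 -2.56] 0.0 0.0
40 15 [-0.142, 0.015, 0.142] [ 0.41 -0.28 -0.56  2.39  0.05  0.32 -1.87] 0.0 0.0
45 -58 [-0.1033, -0.058, 0.0964] [ 1.15 -0.15 -1.07  2.42 -1.52  0.1  -0.13] 0.0 0.0
45 -58 [-0.142, -0.058, 0.142] [ 0.45 -0.29 -0.39  2.44 -0.37  0.23 -1.28] 4.54 1.81
45 15 [-0.1033, 0.015, 0.0964] [ 0.91 -0.12 -1.06  2.39  0.88  0.1  -2.68] 1.33 1.08
45 15 [-0.142, 0.015, 0.142] [ 0.31 -0.29 -0.5   2.44  0.32  0.23 -2.15] 2.07 0.91
50 -58 [-0.1033, -0.058, 0.0964] [ 1.5  -0.29 -1.36  2.44  4.32  0.26  0.24] 4.66 2.07
50 -58 [-0.142, -0.058, 0.142] [ 0.6  -0.29 -0.51  2.44 -0.64  0.21 -1.02] 12.26 5.29
50 15 [-0.1033, 0.015, 0.0964] [ 0.93 -0.15 -1.09  2.39  0.86  0.1  -2.68] 6.76 5.48
50 15 [-0.142, 0.015, 0.142] [ 0.43 -0.29 -0.63  2.44  0.43  0.19 -2.29] 9.56 4.34
```

```bash
cat > sim.py <<'E'
from ik import *
import sys
def edge(th): # lid front bottom edge in case coords (x,z)
    return np.array([118-238*np.cos(th)-2*np.sin(th)*1, 112+238*np.sin(th)-2*np.cos(th)])/1e3
def tcp_for(th,beta,s,gap=0.0,hh=.0095):
    n=np.array([np.cos(beta),np.sin(beta)]); a=np.array([np.sin(beta),-np.cos(beta)])
    return edge(th)-(hh+gap)*n+s*a
def track(wps,q,flip,N=10,verbose=True):
    # wps: list of (x,y,z,beta)
    prev=None
    for w in wps:
        if prev is None: prev=w
        for k in range(1,N+1):
            u=np.array(prev)+(np.array(w)-np.array(prev))*k/N
            q,e,eo=ik(u[:3],orient(u[3],0,flip),q,reg=3e-2*0+5e-3)
        if verbose: print(np.round(w,3),q.round(2),round(e,2),round(eo,2))
        prev=w
    return q
if __name__=='__main__':
    q0=np.array([-0.564,.473,.772,1.296,-.307,1.607,-1.418]); d=np.radians
    for flip in (-1,1):
      for ye in (-.045,.0,.025):
        print('flip',flip,ye)
        q=q0.copy()
        if flip==1: q[6]+=np.pi
        C=tcp_for(.097,d(40),.036,.002)
        n=C
        w=[(-.180,-.058,.26,0.),(-.180,-.058,.2,d(15)),(C[0]-.6428*.05,-.058,C[1]+.766*.05,d(40)),(C[0],-.058,C[1],d(40)),(C[0],ye,C[1],d(40))]
        for th,b in ((.15,40),(.2,40),(.3,38),(.5,34),(.8,28),(1.1,22),(1.3,15),(1.5,8)):
            T=tcp_for(th,d(b),.03); w.append((T[0],ye,T[1],d(b)))
        track(w,q,flip)
E
python3 sim.py
```

```text
flip -1 -0.045
[-0.18  -0.058  0.26   0.   ] [-0.62 -0.03  0.64  1.77  0.02  1.4  -1.62] 0.0 0.0
[-0.18  -0.058  0.2    0.262] [-0.61 -0.24  0.56  2.07  0.19  1.02 -1.77] 0.0 0.0
[-0.137 -0.058  0.136  0.698] [-0.2  -0.28  0.2   2.42  0.32  0.31 -1.91] 0.0 0.0
[-0.105 -0.058  0.098  0.698] [-0.2  -0.12  0.21  2.39  0.34  0.17 -1.93] 0.0 0.0
[-0.105 -0.045  0.098  0.698] [-0.16 -0.11  0.14  2.39  0.42  0.18 -2.05] 0.0 0.0
[-0.106 -0.045  0.117  0.698] [-0.19 -0.15  0.16  2.38  0.37  0.23 -1.99] 0.0 0.0
[-0.104 -0.045  0.128  0.698] [-0.2  -0.17  0.17  2.36  0.35  0.26 -1.97] 0.0 0.0
[-0.099 -0.045  0.151  0.663] [-0.24 -0.19  0.21  2.3   0.27  0.37 -1.88] 0.0 0.0
[-0.083 -0.045  0.194  0.593] [-0.28 -0.18  0.25  2.16  0.18  0.56 -1.79] 0.0 0.0
[-0.044 -0.045  0.25   0.489] [-0.3  -0.07  0.29  1.92  0.08  0.81 -1.69] 0.0 0.0
[ 0.011 -0.045  0.292  0.384] [-0.28  0.1   0.32  1.64 -0.02  1.03 -1.6 ] 0.0 0.0
[ 0.051 -0.045  0.309  0.262] [-0.24  0.28  0.33  1.38 -0.09  1.24 -1.55] 0.0 0.0
[ 0.094 -0.045  0.318  0.14 ] [-0.17  0.48  0.33  1.08 -0.16  1.47 -1.53] 0.0 0.0
flip -1 0.0
[-0.18 
[... 4626 characters left out ...]
698] [-0.1  -0.08 -0.12  2.37  0.78  0.25  0.58] 0.0 0.0
[-0.106  0.025  0.117  0.698] [-0.13 -0.12 -0.08  2.35  0.65  0.29  0.71] 0.0 0.0
[-0.104  0.025  0.128  0.698] [-0.15 -0.14 -0.06  2.34  0.6   0.32  0.77] 0.0 0.0
[-0.099  0.025  0.151  0.663] [-0.2  -0.16 -0.01  2.28  0.44  0.41  0.94] 0.0 0.0
[-0.083  0.025  0.194  0.593] [-0.24 -0.15  0.06  2.14  0.28  0.58  1.13] 0.0 0.0
[-0.044  0.025  0.25   0.489] [-0.25 -0.05  0.1   1.9   0.15  0.82  1.28] 0.0 0.0
[0.011 0.025 0.292 0.384] [-0.23  0.11  0.13  1.62  0.06  1.03  1.38] 0.0 0.0
[0.051 0.025 0.309 0.262] [-0.2   0.28  0.14  1.36 -0.    1.25  1.44] 0.0 0.0
[0.094 0.025 0.318 0.14 ] [-0.16  0.48  0.15  1.06 -0.05  1.47  1.47] 0.0 0.0
```

```bash
python3 - <<'E'
from ik import *
log()
mid=R.from_matrix(orient(0,0,1))*R.from_rotvec([1.5708,0,0]); print(mid.as_matrix().round(2))
p1=case([-.11,-.03,.262]); plan(p1,mid,9)
p2=case([-.18,-.058,.255]); plan(p2,R.from_matrix(orient(0,0,1)),9,p1,mid)
p3=case([-.18,-.058,.2]); plan(p3,R.from_matrix(orient(np.radians(15),0,1)),3,p2,R.from_matrix(orient(0,0,1)))
E
```

```text
t 10.68 pos [0.6504 0.0022 0.2657] case [-3.450e+01  2.000e-01  2.657e+02] F [0.7 1.  0.6] T [-0.04  0.01  0.04] grip 0.6 q [-0.564  0.473  0.772  1.296 -0.307  1.607 -1.418]
[[ 0.    1.   -0.07]
 [ 0.   -0.07 -1.  ]
 [-1.    0.    0.  ]]
max row mm 9.048899519625609 deg 9.690762672353832
[0.14, 0.29, 0.85, -0.1686, 0.0098, 0.0093, 0.13, 0.14, 0.88, -0.1686, 0.0098, 0.0093, 0.12, -0.01, 0.9, -0.1686, 0.0098, 0.0093, 0.11, -0.16, 0.88, -0.1686, 0.0098, 0.0093, 0.1, -0.31, 0.85, -0.1686, 0.0098, 0.0093, 0.09, -0.44, 0.78, -0.1686, 0.0098, 0.0093, 0.08, -0.57, 0.7, -0.1686, 0.0098, 0.0093, 0.06, -0.68, 0.59, -0.1686, 0.0098, 0.0093, 0.05, -0.77, 0.47, -0.1686, 0.0098, 0.0093]
max row mm 8.412952976082646 deg 10.000023384349968
[0.08, -0.78, 0.31, -0.1745, 0.0, 0.0, 0.08, -0.82, 0.17, -0.1745, 0.0, 0.0, 0.08, -0.84, 0.03, -0.1745, 0.0, 0.0, 0.08, -0.83, -0.12, -0.1745, 0.0, 0.0, 0.08, -0.8, -0.26, -0.1745, 0.0, 0.0, 0.08, -0.74, -0.4, -0.1745, 0.0, 0.0, 0.08, -0.66, -0.52, -0.1745, 0.0, 0.0, 0.08, -0.56, -0.62, -0.1745, 0.0, 0.0, 0.08, -0.44, -0.71, -0.1745, 0.0, 0.0]
max row mm 18.33333333333333 deg 5.0
[1.83, 0.0, 0.0, 0.0, -0.0873, -0.0, 1.83, 0.0, -0.16, 0.0, -0.0873, -0.0, 1.81, 0.0, -0.32, 0.0, -0.0873, -0.0]
```

Call:
{"op": "step_arm", "data": {"increments": [0.14,0.29,0.85,-0.1686,0.0098,0.0093,0.13,0.14,0.88,-0.1686,0.0098,0.0093,0.12,-0.01,0.9,-0.1686,0.0098,0.0093,0.11,-0.16,0.88,-0.1686,0.0098,0.0093,0.1,-0.31,0.85,-0.1686,0.0098,0.0093,0.09,-0.44,0.78,-0.1686,0.0098,0.0093,0.08,-0.57,0.7,-0.1686,0.0098,0.0093,0.06,-0.68,0.59,-0.1686,0.0098,0.0093,0.05,-0.77,0.47,-0.1686,0.0098,0.0093], "fingers": 0}}

```text
time: 11.8
position: [0.5732, -0.0228, 0.262]
tool_rot: [1.261, 1.175, -1.257]
ft_force: [0.0, -0.2, 0.4]
grip_width: 0.004
```

Call:
{"op": "step_arm", "data": {"increments": [0.08,-0.78,0.31,-0.1745,0.0,0.0,0.08,-0.82,0.17,-0.1745,0.0,0.0,0.08,-0.84,0.03,-0.1745,0.0,0.0,0.08,-0.83,-0.12,-0.1745,0.0,0.0,0.08,-0.8,-0.26,-0.1745,0.0,0.0,0.08,-0.74,-0.4,-0.1745,0.0,0.0,0.08,-0.66,-0.52,-0.1745,0.0,0.0,0.08,-0.56,-0.62,-0.1745,0.0,0.0,0.08,-0.44,-0.71,-0.1745,0.0,0.0]}}

```text
time: 12.92
position: [0.5013, -0.0459, 0.2547]
tool_rot: [0.054, 1.568, -0.054]
ft_force: [0.2, 0.0, -0.0]
grip_width: 0.006
```

Call:
{"op": "step_arm", "data": {"increments": [1.83,0.0,0.0,0.0,-0.0873,0,1.83,0.0,-0.16,0.0,-0.0873,0,1.81,0.0,-0.32,0.0,-0.0873,0,0,0,0,0,0,0]}}

```text
time: 13.42
position: [0.499, -0.0454, 0.1974]
tool_rot: [0.049, 1.31, -0.062]
ft_force: [0.1, -0.6, 0.1]
grip_width: 0.008
```

```bash
cat > st.py <<'E'
from sim import *
s=log(); M=Rc.T@R.from_rotvec(s['tool_rot']).as_matrix(); a=M[:,0]
print('beta',np.degrees(np.arctan2(a[0],-a[2])).round(2),'side',np.degrees(np.arcsin(a[1])).round(2),'jaw',M[:,1].round(3),'Fcase',(Rc.T@np.array(s['ft_force'])).round(1))
E
python3 - <<'E'
import st
from sim import *
save('scene','s3.png'); save('top','t3.png')
d=np.radians
b=d(38); C=tcp_for(.097,b,.0375,.003); C[0]+=0; print('C',C)
p0,R0,_=pose(); a=np.array([np.sin(b),0,-np.cos(b)])
D=np.array([C[0],-.058,C[1]])-.05*a
plan(case(D),R.from_matrix(orient(b,0,1)),6)
plan(case([C[0],-.058,C[1]]),R.from_matrix(orient(b,0,1)),5,case(D),R.from_matrix(orient(b,0,1)))
E
```

```text
t 13.43 pos [ 0.499  -0.0454  0.1974] case [-182.1  -58.3  197.4] F [ 0.1 -0.6  0.1] T [ 0.    0.28 -0.02] grip 0.008 q [-0.48  -0.225  0.451  2.074  0.144  1.015  1.41 ]
beta 14.89 side 0.06 jaw [0.001 1.    0.001] Fcase [ 0.1 -0.5  0.1]
C [-0.10583773  0.09581304]
max row mm 12.892134469560176 deg 3.812303069565838
[1.23, 0.0, 0.4, -0.0002, -0.0665, -0.0001, 1.25, 0.0, 0.32, -0.0002, -0.0665, -0.0001, 1.27, 0.0, 0.23, -0.0002, -0.0665, -0.0001, 1.28, 0.0, 0.15, -0.0002, -0.0665, -0.0001, 1.29, 0.0, 0.06, -0.0002, -0.0665, -0.0001, 1.29, 0.0, -0.02, -0.0002, -0.0665, -0.0001]
max row mm 10.0 deg 0.0
[1.0, -0.0, -0.0, 0.0, 0.0, 0.0, 1.0, -0.0, -0.0, 0.0, 0.0, 0.0, 1.0, -0.0, -0.0, 0.0, 0.0, 0.0, 1.0, -0.0, -0.0, 0.0, 0.0, 0.0, 1.0, -0.0, -0.0, 0.0, 0.0, 0.0]
```

View pics/s3.png

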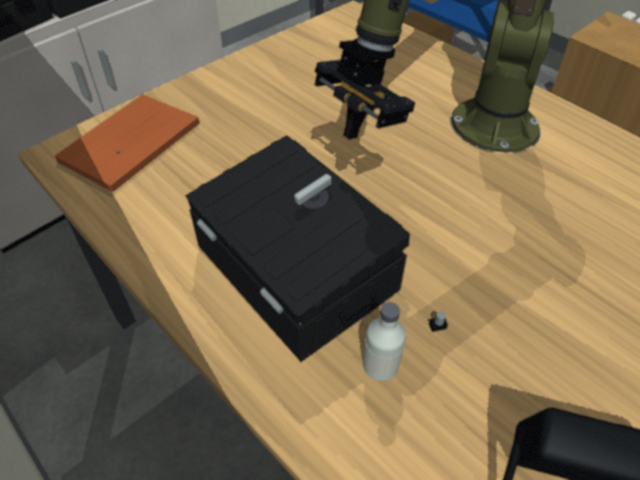

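View pics/t3.png

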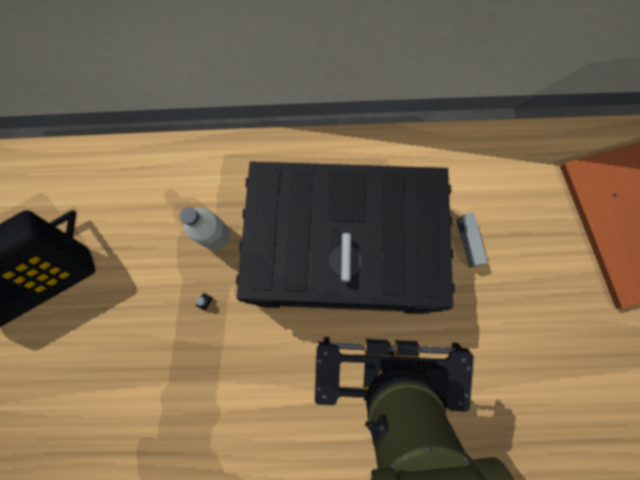

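```bash
python3 - <<'E'
import st
from sim import *
d=np.radians
b=d(38); C=tcp_for(.097,b,.0395,.003); print('C',C)
a=np.array([np.sin(b),0,-np.cos(b)])
D=np.array([C[0],-.058,C[1]])-.05*a
plan(case(D),R.from_matrix(orient(b,0,1)),6)
E
```

```text
t 13.53 pos [ 0.5021 -0.0455  0.2   ] case [-178.9  -58.2  200. ] F [0.9 0.8 0. ] T [0.07 0.3  0.03] grip 0.009 q [-0.481 -0.222  0.451  2.067  0.143  1.015  1.41 ]
beta 15.13 side 0.04 jaw [0.001 1.    0.001] Fcase [0.8 0.8 0. ]
C [-0.10460641  0.09423702]
max row mm 13.22430510784874 deg 3.812303069565838
[1.26, 0.0, 0.41, -0.0002, -0.0665, -0.0001, 1.28, 0.0, 0.33, -0.0002, -0.0665, -0.0001, 1.3, 0.0, 0.24, -0.0002, -0.0665, -0.0001, 1.31, 0.0, 0.15, -0.0002, -0.0665, -0.0001, 1.32, 0.0, 0.07, -0.0002, -0.0665, -0.0001, 1.32, 0.0, -0.02, -0.0002, -0.0665, -0.0001]
```

Call:
{"op": "step_arm", "data": {"increments": [1.26,0,0.41,0,-0.0665,0,1.28,0,0.33,0,-0.0665,0,1.3,0,0.24,0,-0.0665,0,1.31,0,0.15,0,-0.0665,0,1.32,0,0.07,0,-0.0665,0,1.32,0,-0.02,0,-0.0665,0,0,0,0,0,0,0,0,0,0,0,0,0]}}

```text
time: 14.52
position: [0.5459, -0.0487, 0.1334]
tool_rot: [0.034, 0.908, -0.069]
ft_force: [0.7, -0.1, 0.7]
grip_width: 0.008
```

```bash
python3 - <<'E'
import st
from sim import *
save('scene','s4.png'); save('top','t4.png')
d=np.radians
b=d(38); C=tcp_for(.097,b,.0395,.003)
plan(case([C[0],-.058,C[1]]),R.from_matrix(orient(b,0,1)),6)
E
```

```text
t 14.53 pos [ 0.5459 -0.0487  0.1334] case [-135.   -58.2  133.4] F [ 0.7 -0.1  0.7] T [ 0.13  0.66 -0.03] grip 0.008 q [-0.313 -0.265  0.299  2.395  0.353  0.357  1.209]
beta 37.95 side -0.04 jaw [ 0.001  1.    -0.   ] Fcase [ 0.7 -0.1  0.7]
max row mm 8.27680113112724 deg 0.005818894263535945
[0.83, -0.0, -0.0, -0.0001, -0.0, 0.0, 0.83, -0.0, -0.0, -0.0001, -0.0, 0.0, 0.83, -0.0, -0.0, -0.0001, -0.0, 0.0, 0.83, -0.0, -0.0, -0.0001, -0.0, 0.0, 0.83, -0.0, -0.0, -0.0001, -0.0, 0.0, 0.83, -0.0, -0.0, -0.0001, -0.0, 0.0]
```

View pics/s4.png

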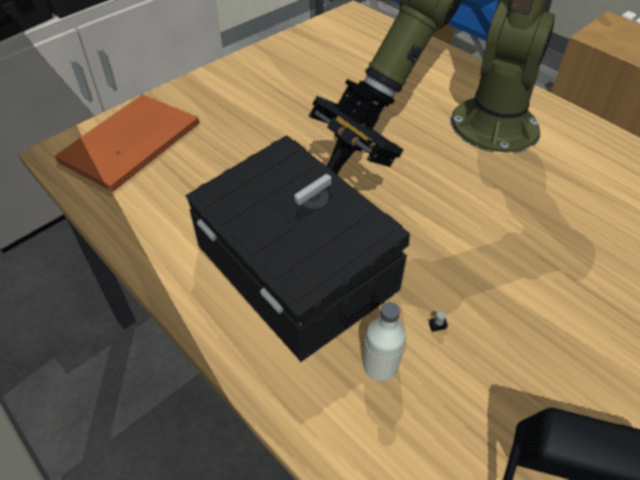

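View pics/t4.png

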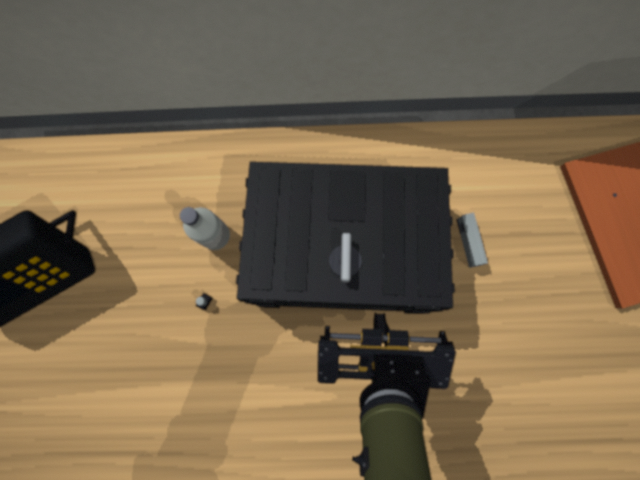

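Call:
{"op": "step_arm", "data": {"increments": [0.83,0,0,0,0,0,0.83,0,0,0,0,0,0.83,0,0,0,0,0,0.83,0,0,0,0,0,0,0,0,0,0,0]}}

```text
time: 15.25
position: [0.5643, -0.0498, 0.1042]
tool_rot: [0.033, 0.911, -0.068]
ft_force: [0.3, -0.8, 0.0]
grip_width: 0.006
```

```bash
python3 st.py
```

```text
t 15.25 pos [ 0.5643 -0.0498  0.1042] case [-116.6  -58.   104.2] F [ 0.3 -0.8  0. ] T [0.07 0.74 0.04] grip 0.006 q [-0.324 -0.16   0.328  2.385  0.338  0.262  1.217]
beta 37.78 side -0.03 jaw [ 0.     1.    -0.001] Fcase [ 0.4 -0.8  0. ]
```

Call:
{"op": "step_arm", "data": {"increments": [0.8,0,0,0,0,0,0.8,0,0,0,0,0,0,0,0,0,0,0,0,0,0,0,0,0]}}

```text
time: 15.75
position: [0.5743, -0.0505, 0.0925]
tool_rot: [0.033, 0.909, -0.068]
ft_force: [-0.0, 0.6, -1.2]
grip_width: 0.002
```

```bash
python3 st.py
```

```text
t 15.75 pos [ 0.5743 -0.0505  0.0925] case [-106.6  -57.9   92.5] F [-0.   0.6 -1.2] T [ 0.12  0.77 -0.03] grip 0.002 q [-0.333 -0.111  0.345  2.376  0.32   0.22   1.23 ]
beta 37.87 side -0.01 jaw [0. 1. 0.] Fcase [-0.1  0.6 -1.2]
```

Call:
{"op": "step_arm", "data": {"increments": [0.15,0.2,0.2,0,0,0,0,0.2,0,0,0,0,0,0.2,0,0,0,0,0,0.2,0,0,0,0,0,0,0,0,0,0]}}

```text
time: 16.38
position: [0.5774, -0.0424, 0.0927]
tool_rot: [0.033, 0.909, -0.068]
ft_force: [0.1, -0.1, -0.2]
grip_width: 0.006
```

```bash
python3 st.py
```

```text
t 16.38 pos [ 0.5774 -0.0424  0.0927] case [-104.   -49.7   92.7] F [ 0.1 -0.1 -0.2] T [0.08 0.75 0.  ] grip 0.006 q [-0.323 -0.103  0.313  2.37   0.355  0.222  1.177]
beta 37.89 side 0.01 jaw [-0.  1.  0.] Fcase [ 0.1 -0.1 -0.2]
```

Call:
{"op": "step_arm", "data": {"increments": [0,0.2,0,0,0,0,0,0.2,0,0,0,0,0,0.2,0,0,0,0,0,0,0,0,0,0]}}

```text
time: 16.88
position: [0.5779, -0.0364, 0.0927]
tool_rot: [0.033, 0.909, -0.068]
ft_force: [-0.0, -0.0, -0.4]
grip_width: 0.006
```

```bash
python3 st.py
```

```text
t 16.88 pos [ 0.5779 -0.0364  0.0927] case [-104.   -43.7   92.7] F [-0.  -0.  -0.4] T [ 0.08  0.72 -0.01] grip 0.006 q [-0.315 -0.1    0.289  2.369  0.386  0.225  1.132]
beta 37.88 side 0.01 jaw [-0.  1. -0.] Fcase [-0.  -0.  -0.4]
```

Call:
{"op": "step_arm", "data": {"increments": [0,0.2,0,0,0,0,0,0.2,0,0,0,0,0,0.2,0,0,0,0,0,0,0,0,0,0]}}

```text
time: 17.38
position: [0.5783, -0.0305, 0.0927]
tool_rot: [0.033, 0.909, -0.068]
ft_force: [-0.2, 0.1, -0.3]
grip_width: 0.011
```

Call:
{"op": "step_arm", "data": {"increments": [0,0.2,0,0,0,0,0,0.2,0,0,0,0,0,0.2,0,0,0,0,0,0,0,0,0,0]}}

```text
time: 17.88
position: [0.5788, -0.0245, 0.0927]
tool_rot: [0.033, 0.909, -0.068]
ft_force: [-0.3, -0.0, -0.2]
grip_width: 0.005
```

```bash
python3 st.py
```

```text
t 17.88 pos [ 0.5788 -0.0245  0.0927] case [-104.   -31.6   92.7] F [-0.3 -0.  -0.2] T [0.08 0.73 0.02] grip 0.005 q [-0.301 -0.096  0.243  2.366  0.447  0.233  1.044]
beta 37.89 side 0.01 jaw [-0.  1.  0.] Fcase [-0.3 -0.1 -0.2]
```

Call:
{"op": "step_arm", "data": {"increments": [0,0.2,0,0,0,0,0,0.2,0,0,0,0,0,0.2,0,0,0,0,0,0,0,0,0,0]}}

```text
time: 18.38
position: [0.5792, -0.0185, 0.0927]
tool_rot: [0.033, 0.909, -0.068]
ft_force: [-0.7, 0.8, 0.2]
grip_width: 0.004
```

Call:
{"op": "step_arm", "data": {"increments": [0,0.2,0,0,0,0,0,0.2,0,0,0,0,0,0.2,0,0,0,0,0,0,0,0,0,0]}}

```text
time: 18.88
position: [0.5796, -0.0125, 0.0927]
tool_rot: [0.033, 0.909, -0.068]
ft_force: [-0.5, -0.3, 0.2]
grip_width: 0.006
```

```bash
python3 st.py
```

```text
t 18.88 pos [ 0.5796 -0.0125  0.0927] case [-104.   -19.6   92.7] F [-0.5 -0.3  0.2] T [ 0.04  0.71 -0.04] grip 0.006 q [-0.293 -0.092  0.201  2.364  0.504  0.241  0.96 ]
beta 37.89 side 0.01 jaw [-0.  1.  0.] Fcase [-0.5 -0.4  0.2]
```

Call:
{"op": "step_arm", "data": {"increments": [0,0.2,0,0,0,0,0,0.2,0,0,0,0,0,0.2,0,0,0,0,0,0,0,0,0,0]}}

```text
time: 19.38
position: [0.5801, -0.0066, 0.0927]
tool_rot: [0.033, 0.909, -0.068]
ft_force: [-0.4, -0.5, -0.9]
grip_width: 0.009
```

Call:
{"op": "step_arm", "data": {"increments": [0,0.2,0,0,0,0,0,0.2,0,0,0,0,0,0.2,0,0,0,0,0,0,0,0,0,0]}}

```text
time: 19.88
position: [0.5805, -0.0005, 0.0927]
tool_rot: [0.033, 0.909, -0.068]
ft_force: [0.3, -0.1, 0.4]
grip_width: 0.003
```

```bash
python3 st.py
```

```text
t 19.88 pos [ 5.805e-01 -5.000e-04  9.270e-02] case [-104.    -7.6   92.7] F [ 0.3 -0.1  0.4] T [ 0.07  0.76 -0.02] grip 0.003 q [-0.288 -0.087  0.164  2.36   0.557  0.251  0.88 ]
beta 37.89 side 0.01 jaw [-0.  1.  0.] Fcase [ 0.3 -0.1  0.4]
```

Call:
{"op": "step_arm", "data": {"increments": [0,0.2,0,0,0,0,0,0.2,0,0,0,0,0,0.2,0,0,0,0,0,0,0,0,0,0]}}

```text
time: 20.38
position: [0.581, 0.0055, 0.0927]
tool_rot: [0.033, 0.909, -0.068]
ft_force: [-0.7, 0.6, 0.6]
grip_width: 0.001
```

Call:
{"op": "step_arm", "data": {"increments": [0,0.2,0,0,0,0,0,0.2,0,0,0,0,0,0,0,0,0,0]}}

```text
time: 20.75
position: [0.5813, 0.0095, 0.0927]
tool_rot: [0.033, 0.909, -0.068]
ft_force: [1.0, 0.1, 0.2]
grip_width: 0.004
```

```bash
python3 st.py
```

```text
t 20.75 pos [0.5813 0.0095 0.0927] case [-104.     2.4   92.7] F [1.  0.1 0.2] T [ 0.01  0.74 -0.04] grip 0.004 q [-0.287 -0.082  0.137  2.356  0.598  0.261  0.818]
beta 37.89 side 0.01 jaw [-0.  1.  0.] Fcase [1.  0.1 0.2]
```

Call:
{"op": "step_arm", "data": {"increments": [0,0.2,0,0,0,0,0,0.2,0,0,0,0,0,0,0,0,0,0]}}

```text
time: 21.12
position: [0.5815, 0.0134, 0.0927]
tool_rot: [0.033, 0.909, -0.068]
ft_force: [-0.0, 0.5, -0.2]
grip_width: 0.01
```

Call:
{"op": "step_arm", "data": {"increments": [0,0.2,0,0,0,0,0,0.2,0,0,0,0,0,0,0,0,0,0]}}

```text
time: 21.5
position: [0.5816, 0.016, 0.0926]
tool_rot: [0.034, 0.91, -0.07]
ft_force: [-1.0, -3.8, 1.3]
grip_width: 0.003
```

```bash
python3 st.py
```

```text
t 21.5 pos [0.5816 0.016  0.0926] case [-104.1    8.9   92.6] F [-1.  -3.8  1.3] T [-0.74  0.7  -0.68] grip 0.003 q [-0.288 -0.079  0.118  2.353  0.629  0.27   0.77 ]
beta 37.84 side -0.11 jaw [ 0.002  1.    -0.001] Fcase [-0.7 -3.8  1.3]
```

Call:
{"op": "step_arm", "data": {"increments": [0,0.2,0,0,0,0,0,0.2,0,0,0,0,0,0,0,0,0,0]}}

```text
time: 21.88
position: [0.5818, 0.0196, 0.0924]
tool_rot: [0.034, 0.91, -0.071]
ft_force: [-1.2, -5.8, 2.0]
grip_width: 0.005
```

```bash
python3 st.py
```

```text
t 21.88 pos [0.5818 0.0196 0.0924] case [-104.2   12.5   92.4] F [-1.2 -5.8  2. ] T [-0.93  0.72 -0.84] grip 0.005 q [-0.288 -0.076  0.109  2.351  0.644  0.274  0.747]
beta 37.82 side -0.14 jaw [ 0.003  1.    -0.001] Fcase [-0.8 -5.9  2. ]
```

Call:
{"op": "step_arm", "data": {"increments": [0,0.2,0,0,0,0,0,0.2,0,0,0,0,0,0.2,0,0,0,0,0,0,0,0,0,0]}}

```text
time: 22.38
position: [0.5818, 0.0244, 0.0919]
tool_rot: [0.034, 0.912, -0.073]
ft_force: [-1.4, -7.4, 1.6]
grip_width: 0.008
```

```bash
python3 st.py
```

```text
t 22.38 pos [0.5818 0.0244 0.0919] case [-104.6   17.3   91.9] F [-1.4 -7.4  1.6] T [-1.23  0.76 -1.06] grip 0.008 q [-0.29  -0.073  0.096  2.349  0.665  0.282  0.714]
beta 37.75 side -0.25 jaw [ 0.005  1.    -0.002] Fcase [-0.9 -7.5  1.6]
```

Call:
{"op": "step_arm", "data": {"increments": [0.06,0.2,0.08,0,0,0,0,0.2,0,0,0,0,0,0,0,0,0,0]}}

```text
time: 22.75
position: [0.5824, 0.0278, 0.0913]
tool_rot: [0.033, 0.913, -0.074]
ft_force: [-1.2, -8.3, 1.4]
grip_width: 0.005
```

```bash
python3 st.py
```

```text
t 22.75 pos [0.5824 0.0278 0.0913] case [-104.2   20.8   91.3] F [-1.2 -8.3  1.4] T [-1.31  1.   -1.19] grip 0.005 q [-0.292 -0.069  0.088  2.346  0.677  0.287  0.694]
beta 37.67 side -0.31 jaw [ 0.005  1.    -0.003] Fcase [-0.6 -8.4  1.4]
```

Call:
{"op": "step_arm", "data": {"increments": [-0.16,0,0.12,0,0,0,-0.16,0,0.12,0,0,0,-0.16,0,0.12,0,0,0,0,0,0,0,0,0]}}

```text
time: 23.25
position: [0.5804, 0.0286, 0.0951]
tool_rot: [0.032, 0.917, -0.073]
ft_force: [-5.2, -5.3, -3.7]
grip_width: 0.005
```

```bash
python3 st.py
```

```text
t 23.25 pos [0.5804 0.0286 0.0951] case [-106.3   21.4   95.1] F [-5.2 -5.3 -3.7] T [-0.85  1.86 -0.76] grip 0.005 q [-0.298 -0.08   0.092  2.344  0.647  0.301  0.725]
beta 37.45 side -0.29 jaw [ 0.004  1.    -0.003] Fcase [-4.8 -5.7 -3.7]
```

Call:
{"op": "step_arm", "data": {"increments": [-0.12,0,0.18,0,0,0,-0.12,0,0.18,0,0,0,0,0,0,0,0,0]}}

```text
time: 23.62
position: [0.581, 0.0288, 0.0983]
tool_rot: [0.032, 0.918, -0.073]
ft_force: [-5.8, -3.8, -3.7]
grip_width: 0.004
```

```bash
python3 st.py
```

```text
t 23.62 pos [0.581  0.0288 0.0983] case [-105.7   21.6   98.3] F [-5.8 -3.8 -3.7] T [-0.62  2.22 -0.61] grip 0.004 q [-0.302 -0.084  0.096  2.339  0.627  0.31   0.747]
beta 37.36 side -0.29 jaw [ 0.003  1.    -0.004] Fcase [-5.5 -4.2 -3.7]
```

Call:
{"op": "step_arm", "data": {"increments": [-0.13,0,0.16,0,0,0,-0.13,0,0.16,0,0,0,-0.13,0,0.16,0,0,0,0,0,0,0,0,0]}}

```text
time: 24.12
position: [0.5805, 0.0283, 0.1021]
tool_rot: [0.031, 0.923, -0.074]
ft_force: [-7.7, -3.8, -6.7]
grip_width: 0.004
```

```bash
python3 st.py; python3 -c "
from h import *
save('scene','s5.png'); save('top','t5.png')"
```

```text
t 24.12 pos [0.5805 0.0283 0.1021] case [-106.2   21.1  102.1] F [-7.7 -3.8 -6.7] T [-0.48  2.85 -0.62] grip 0.004 q [-0.308 -0.092  0.102  2.334  0.6    0.325  0.775]
beta 37.11 side -0.37 jaw [ 0.004  1.    -0.005] Fcase [-7.4 -4.3 -6.7]
```

View pics/s5.png

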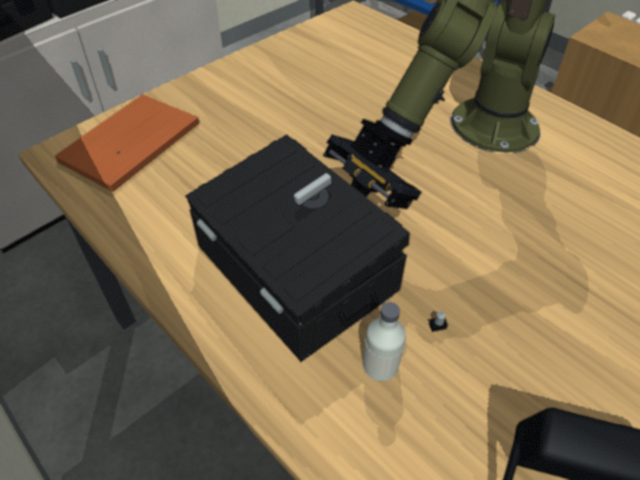

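```bash
python3 - <<'E'
from sim import *
a=[cv2.imread(f'pics/s{i}.png') for i in (0,3,4,5)]
# predicted tee-grip and front-left lid top corner pixel vs theta
def lidpt(x,z,y,th):
    dx,dz=x-.118,z-.112; c,s=np.cos(th),np.sin(th)
    return case([.118+dx*c+dz*s, y, .112-dx*s+dz*c])
for th in (0,.05,.07,.097,.12,.15): print(th,w2px('scene',lidpt(-.12,.148,.17,th)).round(1),w2px('scene',lidpt(-.12,.11,.17,th)).round(1),w2px('scene',lidpt(-.12,.148,-.17,th)).round(1))
crop=[cv2.resize(i[200:330,350:450],None,fx=4,fy=4,interpolation=cv2.INTER_CUBIC) for i in a]
crop=[cv2.convertScaleAbs(c,alpha=2.5,beta=20) for c in crop]
cv2.imwrite('pics/cmp.png',np.hstack([crop[1][:, :400],crop[3][:, :400]]))
E
```

```text
0 [410.4 239.2] [407.6 253.7] [289.3 141.2]
0.05 [410.4 235.1] [408.4 249.3] [288.2 137. ]
0.07 [410.3 233.5] [408.6 247.6] [287.7 135.3]
0.097 [410.2 231.4] [408.9 245.3] [287. 133.]
0.12 [410.  229.6] [409.1 243.3] [286.3 131.1]
0.15 [409.6 227.3] [409.2 240.9] [285.4 128.7]
```

View pics/cmp.png

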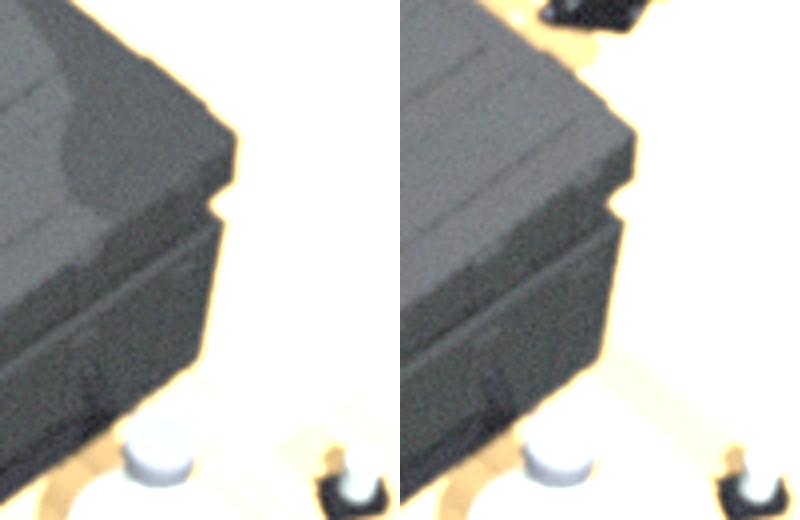

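```bash
python3 - <<'E'
from sim import *
A=[]
for i in range(6):
    s=ctrl.get_state(); A.append(np.r_[Rc.T@np.array(s['ft_force']),Rc.T@np.array(s['torque']),tocase(s['position'])*1e3]); 
    if i<5: ctrl.get_image('scene')
A=np.array(A); print(A.round(2)); m=A.mean(0); print(m.round(2)); print(s['time'])
r=ctrl.spot_point('scene','tee_grip'); print([(d['score'],(tocase(c2w('scene',d['xyz']))*1e3).round(1)) for d in r[:1]])
E
```

```text
[[  -7.45   -4.5    -7.13   -0.75    2.87   -0.57 -106.15   21.14  102.17]
 [  -6.73   -4.65   -7.23   -0.69    2.84   -0.6  -106.17   21.17  102.13]
 [  -6.77   -3.6    -6.3    -0.75    2.85   -0.54 -106.13   21.16  102.16]
 [  -6.05   -3.62   -6.61   -0.67    2.84   -0.53 -106.15   21.13  102.15]
 [  -7.02   -4.34   -6.32   -0.73    2.83   -0.59 -106.14   21.14  102.16]
 [  -6.88   -4.21   -7.27   -0.69    2.88   -0.59 -106.12   21.16  102.17]]
[  -6.82   -4.15   -6.81   -0.71    2.85   -0.57 -106.14   21.15  102.16]
24.475
[(0.77, array([-44.1,  -1. , 187.8]))]
```

Call:
{"op": "step_arm", "data": {"increments": [-0.16,0,0.12,0,0,0,-0.16,0,0.12,0,0,0,0,0,0,0,0,0]}}

```text
time: 24.9
position: [0.5804, 0.0282, 0.1061]
tool_rot: [0.031, 0.923, -0.074]
ft_force: [-6.9, -3.1, -6.3]
grip_width: 0.003
```

```bash
python3 st.py; python3 - <<'E'
from sim import *
save('scene','s6.png')
a=[cv2.imread(f'pics/s{i}.png') for i in (0,3,6)]
crop=[cv2.convertScaleAbs(cv2.resize(i[215:275,370:420],None,fx=5,fy=5,interpolation=cv2.INTER_CUBIC),alpha=2.5,beta=20) for i in a]
cv2.imwrite('pics/cmp2.png',np.hstack(crop))
E
```

```text
t 24.9 pos [0.5804 0.0282 0.1061] case [-106.2   21.   106.1] F [-6.9 -3.1 -6.3] T [-0.5   2.89 -0.66] grip 0.003 q [-0.311 -0.099  0.105  2.33   0.586  0.334  0.791]
beta 37.11 side -0.37 jaw [ 0.004  1.    -0.005] Fcase [-6.6 -3.6 -6.3]
```

View pics/cmp2.png

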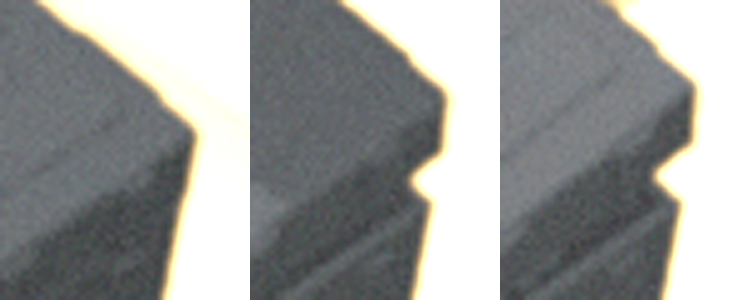

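Call:
{"op": "step_arm", "data": {"increments": [-0.16,0,0.12,0,0,0,-0.16,0,0.12,0,0,0,0,0,0,0,0,0]}}

```text
time: 25.32
position: [0.5804, 0.0282, 0.1101]
tool_rot: [0.031, 0.923, -0.074]
ft_force: [-6.5, -4.2, -7.5]
grip_width: 0.005
```

```bash
python3 st.py; python3 - <<'E'
from sim import *
save('scene','s7.png')
a=[cv2.imread(f'pics/s{i}.png') for i in (0,3,7)]
crop=[cv2.convertScaleAbs(cv2.resize(i[215:275,370:420],None,fx=5,fy=5,interpolation=cv2.INTER_CUBIC),alpha=2.5,beta=20) for i in a]
cv2.imwrite('pics/cmp3.png',np.hstack(crop))
E
```

```text
t 25.32 pos [0.5804 0.0282 0.1101] case [-106.2   21.   110.1] F [-6.5 -4.2 -7.5] T [-0.59  2.94 -0.68] grip 0.005 q [-0.315 -0.107  0.108  2.327  0.572  0.344  0.806]
beta 37.11 side -0.38 jaw [ 0.004  1.    -0.005] Fcase [-6.2 -4.7 -7.5]
```

View pics/cmp3.png

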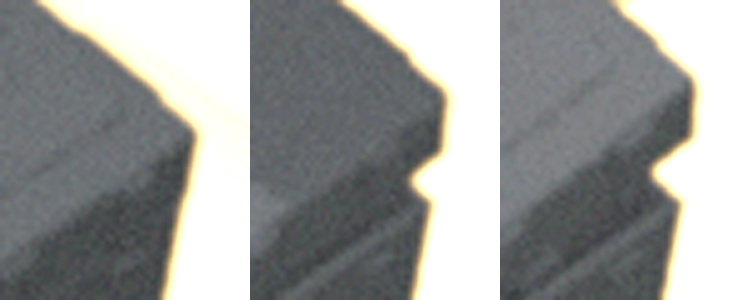

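Call:
{"op": "step_arm", "data": {"increments": [-0.16,0,0.12,0,0,0,-0.16,0,0.12,0,0,0,-0.16,0,0.12,0,0,0,0,0,0,0,0,0]}}

```text
time: 25.88
position: [0.5804, 0.0281, 0.1161]
tool_rot: [0.031, 0.923, -0.074]
ft_force: [-7.0, -4.2, -7.6]
grip_width: 0.006
```

```bash
python3 st.py
```

```text
t 25.88 pos [0.5804 0.0281 0.1161] case [-106.2   20.9  116.1] F [-7.  -4.2 -7.6] T [-0.62  2.83 -0.74] grip 0.006 q [-0.32  -0.118  0.112  2.322  0.554  0.358  0.827]
beta 37.11 side -0.38 jaw [ 0.004  1.    -0.005] Fcase [-6.6 -4.7 -7.6]
```

```bash
cat > arc.py <<'E'
from sim import *
def rows(th0,th1,b0,b1,s0,s1,n,y=None,p0=None,R0=None,hh=.0085):
    if p0 is None: p0,R0,_=pose()
    pc=tocase(p0); y=pc[1] if y is None else y
    M0=orient(b0,0,1)
    off=pc-np.r_[tcp_for(th0,b0,s0,0,hh)[0],y,tcp_for(th0,b0,s0,0,hh)[1]]
    print('offset mm',off.round(4)*1e3)
    out=[];prev=np.r_[tcp_for(th0,b0,s0,0,hh)];pb=b0
    for k in range(1,n+1):
        u=k/n; th=th0+(th1-th0)*u; b=b0+(b1-b0)*u; s=s0+(s1-s0)*u
        T=tcp_for(th,b,s,0,hh); d=T-prev
        a=np.array([np.sin(pb),-np.cos(pb)]); nn=np.array([np.cos(pb),np.sin(pb)])
        out+=[round(float(d@a)*100,2),0,round(float(d@nn)*100,2),0,round(float(-(b-pb)),4),0]; prev=T;pb=b
    print('target',prev.round(4),np.degrees(pb)); print(json.dumps(out))
E
python3 - <<'E'
from arc import *
d=np.radians
rows(.154,.50,d(37.1),d(33),.031,.029,10)
rows(.50,.92,d(33),d(26),.029,.028,12)
rows(.92,1.3,d(26),d(15),.028,.027,12)
E
```

```text
offset mm [-0.7  0.  -0.5]
target [-0.0832  0.1954] 33.0
[-0.59, 0, 0.57, 0, 0.0072, 0, -0.58, 0, 0.59, 0, 0.0072, 0, -0.56, 0, 0.61, 0, 0.0072, 0, -0.54, 0, 0.62, 0, 0.0072, 0, -0.52, 0, 0.63, 0, 0.0072, 0, -0.51, 0, 0.65, 0, 0.0072, 0, -0.49, 0, 0.66, 0, 0.0072, 0, -0.47, 0, 0.67, 0, 0.0072, 0, -0.45, 0, 0.69, 0, 0.0072, 0, -0.43, 0, 0.7, 0, 0.0072, 0]
offset mm [-23.1   0.  -79.3]
target [-0.0231  0.2712] 26.0
[-0.41, 0, 0.71, 0, 0.0102, 0, -0.39, 0, 0.72, 0, 0.0102, 0, -0.37, 0, 0.73, 0, 0.0102, 0, -0.35, 0, 0.73, 0, 0.0102, 0, -0.33, 0, 0.74, 0, 0.0102, 0, -0.31, 0, 0.75, 0, 0.0102, 0, -0.29, 0, 0.76, 0, 0.0102, 0, -0.27, 0, 0.76, 0, 0.0102, 0, -0.25, 0, 0.77, 0, 0.0102, 0, -0.23, 0, 0.78, 0, 0.0102, 0, -0.21, 0, 0.78, 0, 0.0102, 0, -0.19, 0, 0.79, 0, 0.0102, 0]
offset mm [ -83.1    0.  -155.1]
target [0.0512 0.3125] 14.999999999999998
[-0.16, 0, 0.7, 0, 0.016, 0, -0.15, 0, 0.7, 0, 0.016, 0, -0.14, 0, 0.7, 0, 0.016, 0, -0.13, 0, 0.7, 0, 0.016, 0, -0.12, 0, 0.7, 0, 0.016, 0, -0.11, 0, 0.71, 0, 0.016, 0, -0.09, 0, 0.71, 0, 0.016, 0, -0.08, 0, 0.71, 0, 0.016, 0, -0.07, 0, 0.71, 0, 0.016, 0, -0.06, 0, 0.71, 0, 0.016, 0, -0.05, 0, 0.71, 0, 0.016, 0, -0.04, 0, 0.71, 0, 0.016, 0]
```

Call:
{"op": "step_arm", "data": {"increments": [-0.59,0,0.57,0,0.0072,0,-0.58,0,0.59,0,0.0072,0,-0.56,0,0.61,0,0.0072,0,-0.54,0,0.62,0,0.0072,0]}}

```text
time: 26.38
position: [0.5866, 0.0279, 0.1499]
tool_rot: [0.033, 0.95, -0.073]
ft_force: [-7.4, -6.1, -2.6]
grip_width: 0.006
```

```bash
python3 st.py; python3 - <<'E'
from sim import *
save('scene','s8.png')
E
```

```text
t 26.38 pos [0.5866 0.0279 0.1499] case [-100.1   21.2  149.9] F [-7.4 -6.1 -2.6] T [-0.89  2.29 -0.83] grip 0.006 q [-0.357 -0.15   0.155  2.255  0.419  0.467  0.977]
beta 35.53 side -0.32 jaw [ 0.004  1.    -0.004] Fcase [-6.9 -6.6 -2.6]
```

View pics/s8.png

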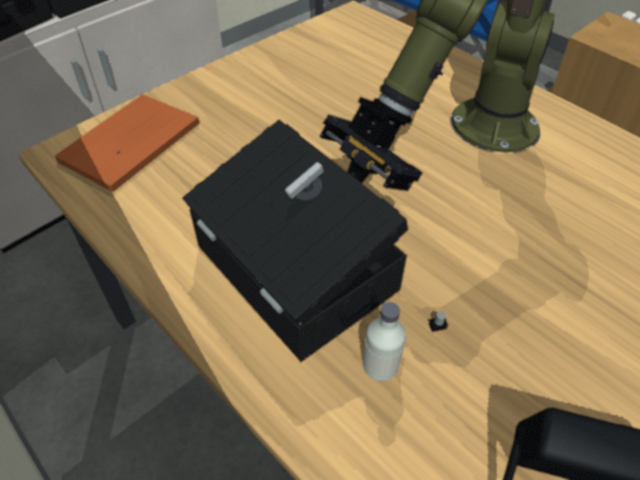

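Call:
{"op": "step_arm", "data": {"increments": [-0.52,0,0.63,0,0.0072,0,-0.51,0,0.65,0,0.0072,0,-0.49,0,0.66,0,0.0072,0,-0.47,0,0.67,0,0.0072,0,-0.45,0,0.69,0,0.0072,0,-0.43,0,0.7,0,0.0072,0]}}

```text
time: 27.18
position: [0.6073, 0.0293, 0.2015]
tool_rot: [0.036, 0.983, -0.067]
ft_force: [-2.4, -1.9, -4.1]
grip_width: 0.005
```

```bash
python3 st.py
```

```text
t 27.18 pos [0.6073 0.0293 0.2015] case [-79.5  24.  201.5] F [-2.4 -1.9 -4.1] T [-0.21  1.63 -0.3 ] grip 0.005 q [-0.387 -0.152  0.197  2.128  0.302  0.611  1.114]
beta 33.66 side -0.02 jaw [ 0.  1. -0.] Fcase [-2.3 -2.1 -4.1]
```

Clear of the catch and lifting freely. Next arc segments.

Call:
{"op": "step_arm", "data": {"increments": [-0.41,0,0.71,0,0.0102,0,-0.39,0,0.72,0,0.0102,0,-0.37,0,0.73,0,0.0102,0,-0.35,0,0.73,0,0.0102,0,-0.33,0,0.74,0,0.0102,0,-0.31,0,0.75,0,0.0102,0,-0.29,0,0.76,0,0.0102,0,-0.27,0,0.76,0,0.0102,0,-0.25,0,0.77,0,0.0102,0,-0.23,0,0.78,0,0.0102,0,-0.21,0,0.78,0,0.0102,0,-0.19,0,0.79,0,0.0102,0]}}

```text
time: 28.68
position: [0.667, 0.0248, 0.2787]
tool_rot: [0.04, 1.104, -0.066]
ft_force: [-1.9, 0.4, -3.7]
grip_width: 0.009
```

```bash
python3 st.py; python3 - <<'E'
from sim import *
save('scene','s9.png')
E
```

```text
t 28.68 pos [0.667  0.0248 0.2787] case [-19.6  23.9 278.7] F [-1.9  0.4 -3.7] T [0.17 1.36 0.03] grip 0.009 q [-0.395 -0.007  0.268  1.792  0.116  0.901  1.32 ]
beta 26.7 side -0.02 jaw [ 0.  1. -0.] Fcase [-2.   0.3 -3.7]
```

View pics/s9.png

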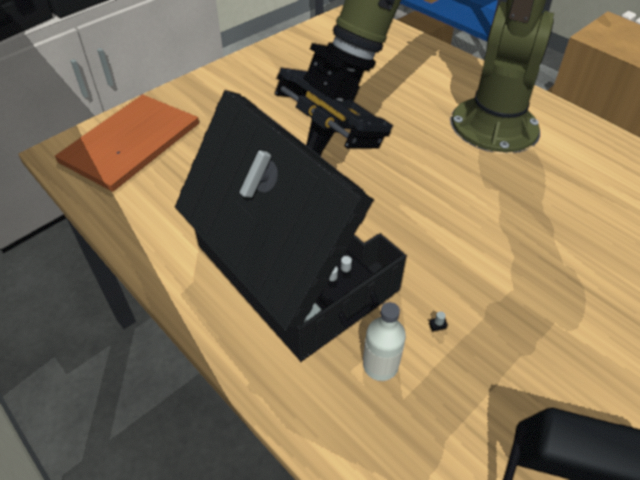

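Call:
{"op": "step_arm", "data": {"increments": [-0.16,0,0.7,0,0.016,0,-0.15,0,0.7,0,0.016,0,-0.14,0,0.7,0,0.016,0,-0.13,0,0.7,0,0.016,0,-0.12,0,0.7,0,0.016,0,-0.11,0,0.71,0,0.016,0,-0.09,0,0.71,0,0.016,0,-0.08,0,0.71,0,0.016,0,-0.07,0,0.71,0,0.016,0,-0.06,0,0.71,0,0.016,0,-0.05,0,0.71,0,0.016,0,-0.04,0,0.71,0,0.016,0]}}

```text
time: 30.22
position: [0.7408, 0.0197, 0.3209]
tool_rot: [0.047, 1.296, -0.062]
ft_force: [-3.6, 0.0, -2.8]
grip_width: 0.003
```

```bash
python3 st.py; python3 - <<'E'
from arc import *
save('scene','s10.png')
d=np.radians
rows(1.3,1.5,d(15),d(8),.027,.026,8)
E
```

```text
t 30.23 pos [0.7408 0.0197 0.3209] case [ 54.4  24.2 320.9] F [-3.6  0.  -2.8] T [ 0.11  1.21 -0.04] grip 0.003 q [-0.322  0.283  0.308  1.347 -0.058  1.252  1.471]
beta 15.69 side 0.0 jaw [-0.  1.  0.] Fcase [-3.5 -0.3 -2.8]
offset mm [4.5 0.  8.8]
target [0.0944 0.3223] 8.0
[-0.03, 0, 0.55, 0, 0.0153, 0, -0.02, 0, 0.55, 0, 0.0153, 0, -0.02, 0, 0.55, 0, 0.0153, 0, -0.01, 0, 0.55, 0, 0.0153, 0, -0.01, 0, 0.55, 0, 0.0153, 0, 0.0, 0, 0.55, 0, 0.0153, 0, 0.01, 0, 0.55, 0, 0.0153, 0, 0.01, 0, 0.55, 0, 0.0153, 0]
```

View pics/s10.png

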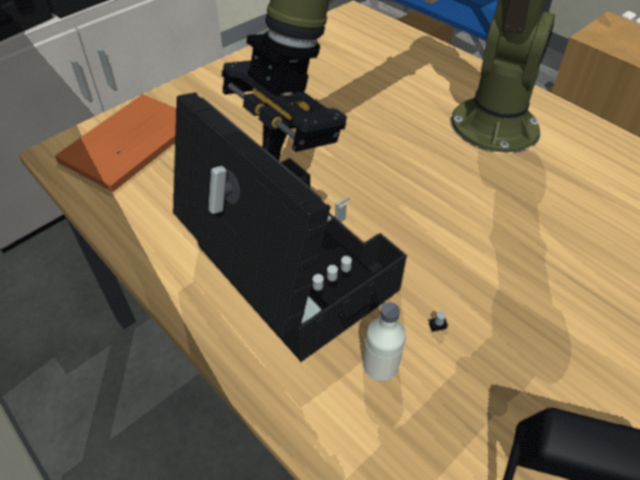

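Call:
{"op": "step_arm", "data": {"increments": [-0.03,0,0.55,0,0.0153,0,-0.02,0,0.55,0,0.0153,0,-0.02,0,0.55,0,0.0153,0,-0.01,0,0.55,0,0.0153,0,-0.01,0,0.55,0,0.0153,0,0.0,0,0.5,0,0.0153,0,0.01,0,0.4,0,0.0153,0,0,0,0.3,0,0,0,0,0,0,0,0,0,0,0,0,0,0,0]}}

```text
time: 31.52
position: [0.779, 0.0167, 0.3313]
tool_rot: [0.052, 1.4, -0.061]
ft_force: [-0.2, 0.1, -0.7]
grip_width: 0.007
```

```bash
python3 st.py; python3 - <<'E'
from arc import *
save('scene','s11.png')
E
```

```text
t 31.52 pos [0.779  0.0167 0.3313] case [ 92.7  24.  331.3] F [-0.2  0.1 -0.7] T [ 0.06  0.38 -0.02] grip 0.007 q [-0.261  0.46   0.311  1.082 -0.126  1.449  1.51 ]
beta 9.76 side 0.01 jaw [0. 1. 0.] Fcase [-0.2  0.1 -0.7]
```

View pics/s11.png

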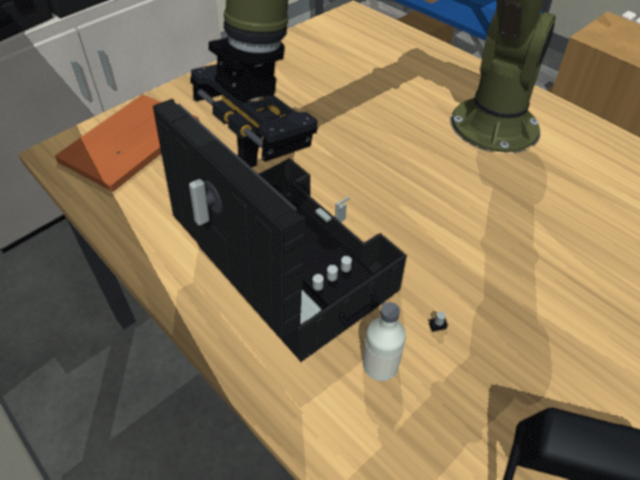

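```bash
python3 - <<'E'
from sim import *
im=cv2.imread('pics/s11.png')
def lidpt(x,z,y,th):
    dx,dz=x-.118,z-.112; c,s=np.cos(th),np.sin(th)
    return case([.118+dx*c+dz*s, y, .112-dx*s+dz*c])
big=cv2.resize(im[80:300,130:330],None,fx=3,fy=3,interpolation=cv2.INTER_CUBIC)
for th,col in ((1.4,(0,255,0)),(1.5,(0,255,255)),(1.6,(0,0,255))):
    for z in(.148,.11):
        p=np.array([w2px('scene',lidpt(-.12,z,y,th)) for y in(-.17,.17)]); p=((p-[130,80])*3).astype(int)
        cv2.line(big,tuple(map(int,p[0])),tuple(map(int,p[1])),col,1)
    print(th,w2px('scene',lidpt(-.12,.148,-.17,th)).round(1),w2px('scene',lidpt(-.12,.148,.17,th)).round(1))
cv2.imwrite('pics/ov.png',big)
E
```

```text
1.4 [166.6  97.5] [298.2 218.4]
1.5 [153.1 103.7] [282.6 227.8]
1.6 [139.8 111.1] [266.7 238.7]
```

View pics/ov.png

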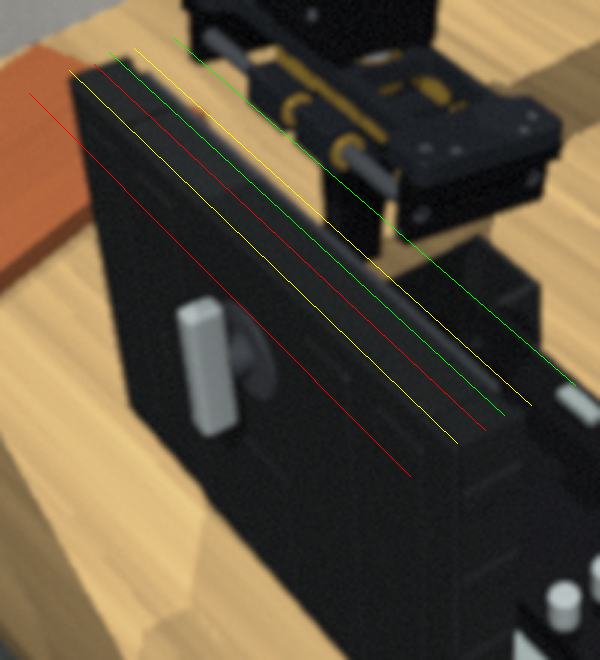

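Call:
{"op": "step_arm", "data": {"increments": [0,0,-0.5,0,0,0,0,0,-1,0,0,0,0,0,-1.5,0,0,0,-0.5,0,-2,0,0,0,-1,0,-2,0,0,0,-1,0,-2,0,0,0,0,0,-1,0,0,0,0,0,0,0,0,0,0,0,0,0,0,0]}}

```text
time: 32.7
position: [0.6762, 0.0243, 0.3378]
tool_rot: [0.051, 1.403, -0.061]
ft_force: [-0.5, 0.6, -0.2]
grip_width: 0.005
```

```bash
python3 st.py; python3 - <<'E'
from sim import *
im=save('scene','s12.png'); save('top','t12.png')
a=cv2.imread('pics/s11.png').astype(int); b=cv2.imread('pics/s12.png').astype(int)
print('lid region diff', np.abs(a-b)[185:330,160:250].mean())
for cam in('scene','top'):
  for n in ('couplant','probe','refblock'):
    r=ctrl.spot_point(cam,n); print(cam,n,[(round(d['score'],2),c2w(cam,d['xyz']).round(4)) for d in r[:1]])
E
```

```text
t 32.7 pos [0.6762 0.0243 0.3378] case [-10.4  24.1 337.8] F [-0.5  0.6 -0.2] T [ 0.08  0.17 -0.01] grip 0.005 q [-0.339  0.221  0.305  1.37  -0.047  1.394  1.456]
beta 9.6 side -0.01 jaw [ 0.  1. -0.] Fcase [-0.5  0.5 -0.2]
lid region diff 4.3597701149425285
scene couplant [(0.59, array([ 0.7195,  0.2571, -0.0038]))]
scene probe [(0.61, array([0.5905, 0.275 , 0.0034]))]
scene refblock []
top couplant []
top probe []
top refblock []
```

View pics/s12.png

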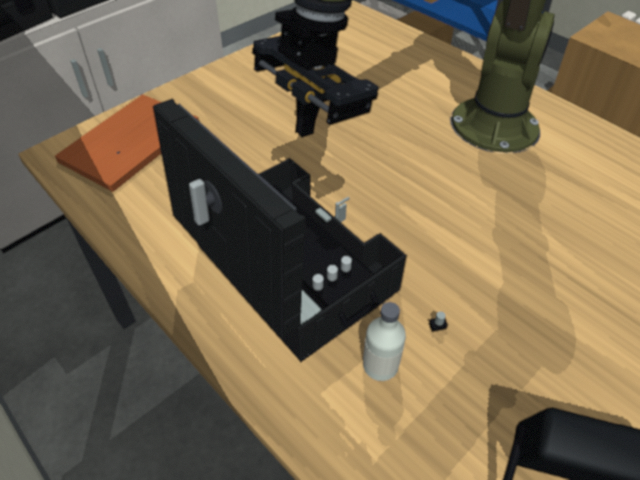

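View pics/t12.png

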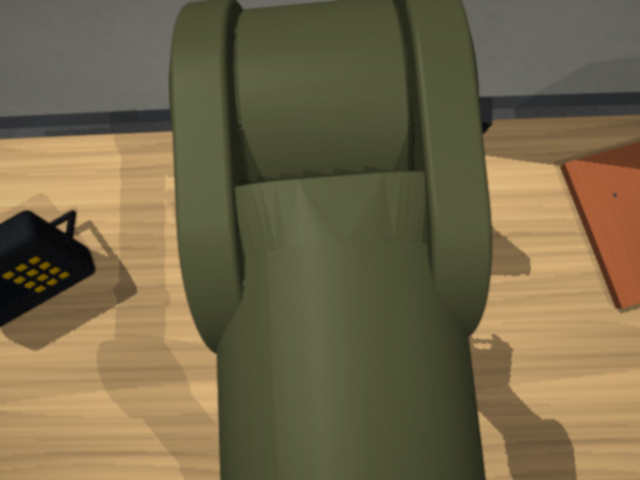

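Call:
{"op": "step_arm", "data": {"increments": [-0.5,0,-4,0,0,0,-0.5,0,-5,0,0,0,0,0,-5,0,0,0,0,0,-4,0,0,0,0,0,0,0,0,0,0,0,0,0,0,0,0,0,0,0,0,0]}}

```text
time: 33.98
position: [0.4982, 0.0372, 0.3183]
tool_rot: [0.052, 1.402, -0.061]
ft_force: [-0.0, -0.3, -0.8]
grip_width: 0.007
```

```bash
python3 st.py; python3 - <<'E'
from sim import *
save('scene','s13.png'); save('top','t13.png')
for n in ('couplant','probe','refblock'):
    r=ctrl.spot_point('top',n); print(n,[(round(d['score'],2),c2w('top',d['xyz']).round(4)) for d in r[:1]])
a=cv2.imread('pics/s12.png').astype(int); b=cv2.imread('pics/s13.png').astype(int)
print('lid diff', np.abs(a-b)[120:330,160:250].mean())
E
```

```text
t 33.98 pos [0.4982 0.0372 0.3183] case [-188.8   24.   318.3] F [-0.  -0.3 -0.8] T [ 0.06  0.15 -0.  ] grip 0.007 q [-0.422 -0.175  0.231  1.796  0.086  1.354  1.294]
beta 9.63 side -0.02 jaw [ 0.001  1.    -0.   ] Fcase [-0.  -0.3 -0.8]
couplant [(0.87, array([ 0.7229,  0.2599, -0.0043]))]
probe [(0.52, array([ 0.5902,  0.2748, -0.0006]))]
refblock [(0.82, array([ 0.6893, -0.2518,  0.002 ]))]
lid diff 3.118130511463845
```

View pics/t13.png

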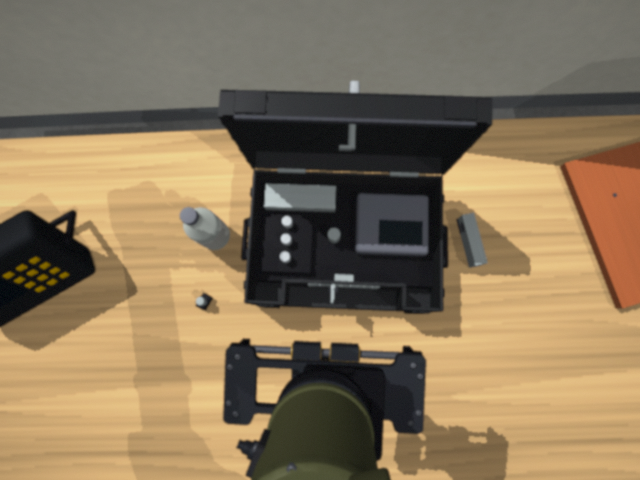

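The top view shows the lid standing at the back of the case (rows 90–170). The catch is intact and back at rest near pixel (333, 292). The bottle, probe and block are where they were at the start, so I'm handing in.

```bash
python3 -c "
from bench import ctrl
print(ctrl.close_job()); print(ctrl.get_state()['time'])"
```

```text
the job is handed in; nothing more can be done
None
the job is handed in; nothing more can be done
```

The case is open: the lid stands nearly upright at about 1.5 rad and stayed there after the arm backed away. I handed the job in at about 34 s of the 72 s allowed.

- **T-handle:** I turned it about 1.5 rad clockwise to undo the main latch.
- **First lift:** I raised the lid by the handle until it met the catch at about 0.1 rad, where the pull was about 8 N.
- **Catch:** With the fingers shut and tilted under the front edge, I swept left and met the tongue about 25 mm left of centre. I pushed it about 14 mm, with at most about 8.5 N of sideways push.
- **Lifting past it:** I held the tongue aside while lifting the flange about 14 mm past where it met the nose. Then I raised the lid along its arc and withdrew.

**Last checks:**
- The wrist force read zero within its noise, and the lid did not move between the last pictures.
- The catch is back at rest.
- The bottle, probe and block are within about 4 mm of where they were first found, which is the accuracy of the detection.

**What disagreed:** during the lift, the measured moments put the contact nearer the fingertips than the flange edge should have been. I checked the lid's rise in the pictures instead, and it followed the fingers freely.

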